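Feed a clay canister to the mark on a decorating stand

TASK

Take the red clay canister off its wooden rest and set it down gently (no dropping) along the steel V cradle of the decorating stand, its end just in front of the ram's cork disc, and let go. Then crank the handwheel clockwise so that the ram pushes the canister along, and stop when the black pointer stands at the red clip on the scale, with the canister still up against the disc. Leave the wooden egg, the cup and the round tin where they are.

Things in the scene. Friction and masses are not known exactly. Their poses are not given: they have to be found in the camera images.
- stand: Decorating stand fixed to the bench: grey bed 180 x 375 mm, 12 mm thick. Origin on the bench under the cradle's line; y is the feed direction (the ram advances to +y), z up. White scale bar x = 59 to 89, y = -45 to 55 mm, top at z = 34. Wooden hand rest, 22 mm wide, 61 mm high, along x = -72, y = 15 to 145. Green headstock, 90 mm high, under the handwheel.
- cradle (a point): Middle of the steel V cradle, at the height (z = 55.6 mm) of the axis of a canister seated in it; in the stand's frame x = 0, y = 80 mm. The V (two 45-degree walls, open at the top, 44 mm wide, wall tops at z = 38) runs along the stand's y from y = -5 to 165 mm. Axes as the stand's.
- wheel_axis (a point): Point on the upright axis of the aluminium handwheel, at the height of its rim's top (118 mm above the bench); in the stand's frame x = 0, y = -138 mm. The wheel is 136 mm across and lies flat on the green headstock.
- canister: Red-brown fired clay canister, plain solid-looking cylinder 56 mm diameter, 90 mm long, about 0.35 kg, lying down. Origin at its centre, y axis along its length; both ends alike. At the start it lies in the wooden rest, its axis 51.6 mm above the bench.
- rest: Light wooden V rest, fixed to the bench, 70 x 110 mm, its wall tops 34 mm high and 44 mm apart; the canister lies in it along its y axis. Origin on the bench under its centre.
- ram (a joint): How far the ram is screwed out, in m; 0 is fully back, at most 0.060. It moves only by the handwheel: one full turn is 12 mm, clockwise seen from above drives it out (to the stand's +y), counter-clockwise draws it back. The screw holds by itself when let go. The ram does not pull the canister back.
- ram_face (a point): Centre of the front face of the ram's cork disc (44 mm diameter, axis at z = 55.6 mm of the stand); it faces the stand's +y. With the ram at 0 it is at y = -5 mm in the stand's frame. Axes as the stand's.
- pointer (a point): Tip of the black pointer that moves with the ram, 3 mm wide, just above the white scale, 30 mm behind the disc's face. Axes as the stand's.
- marker: Red clip on the outer half of the white scale, 6 mm wide along the scale, 16 mm long across it, 10 mm high; it stays where it is. Origin at the middle of its underside; axes as the stand's. The pointer is at the mark when its tip has the same y (in the stand's axes) as this origin.
- knob (a point): Middle of the upright black crank handle on the handwheel: 22 mm diameter, 44 mm long, free to spin on its pin, its middle 144 mm and top 164 mm above the bench. It goes round at 50 mm radius about the wheel's axis (point wheel_axis). Turning takes about 3 N at the handle.
- egg: Light wooden egg-shaped form, 46 mm across, 60 mm high, standing on a small flat foot; bystander. Origin under its foot.
- cup: Blue ceramic tea cup, 68 mm across, 50 mm high; bystander. Origin under its foot.
- tin: Red round box, 76 mm across, 28 mm high; bystander. Origin under its centre.
Mind the look-alikes: they are no part of the job. Of the things like the canister, leave any that is green or yellow; of the rest the smaller one is meant.

How it is judged:
By the outcome, as a careful person would: the job done as asked, in the order asked, and still so for the second after the job is handed in, with the robot touching nothing.
It also fails if it takes over 72 s, if anything falls off the work surface, if the arm or the gripper's body presses on something with over 40 N, if the wrist force passes 120 N, or if a joint passes its speed limit or range.

ROBOT

A 6-joint arm with a two-finger parallel gripper is mounted at the origin on the work surface. World frame = base frame: x ahead of the robot, y to its left, z up, the work surface at z = 0. Lengths are in mm, angles in rad, forces in N, time in s.
With the tool pointing down it reaches from about 400 to 825 mm from the base axis. Payload 7 kg.
Tool frame: the origin (TCP) lies midway between the tips of the shut fingers; the grasp point (between the pads) lies 19 mm behind it (arm.grip_depth is the distance from the TCP to the grasp point, in mm); z points along the fingers, y is the direction in which the jaws open and shut (so a half turn about z gives the same grasp; the last joint's range is limited). The gripper opens to 88 mm and grips with 3 to 60 N. Pads are 19 mm wide; open, the fingers measure 130 mm over their backs; the gripper's body (78 mm by 193 mm) begins 47 mm behind the grasp point.
Start: joints at [-1.055, 0.359, 0.012, 0, -1.224, -0.288], TCP at [152.413, -657.545, 226.561] pointing down, gripper open.
Joint ranges: [-3.07, 3.07], [-1.43, 2.12], [-1.02, 1.25], [-3.03, 1.67], [-3.05, -0], [-3.03, 3.03]. Speed limits (rad/s): [2.39, 2.39, 3.01, 3.14, 3.14, 3.14].

INTERFACE

Orientations are given as a rotation vector (axis times angle).
In Python, from rig import arm gives the robot as it stands.
- The arm moves only by the tool apply_moves, never from a script. Its argument "moves" is a list of rows, each an object with "delta_pos": the shift along the tool's x, y, z scaled (see below), a list of three; "rot": the turn, a rotation vector about the tool's x, y, z scaled (see below), a list of three; "hand": the opening, from 0 (shut) to 1 (fully open). In form: [{"delta_pos": [x, y, z], "rot": [rx, ry, rz], "hand": hand}, ...]. A call has 1 to 12 rows; each row is the pose to reach, as a shift and turn from the pose commanded when the call began, along the tool's axes at that moment, turning the shorter way round; what a row does not reach only later rows make up. The controller multiplies each number of a shift by 1 m and each number of a turn by 180 degrees. A row lasts 1/12 s, in which the tool goes at most 41.7 mm and 7.16 degrees, less where a joint would pass 70% of its speed; a pose out of reach is approached as far as the arm can. A call with a number of a shift or a turn outside -1 to 1 is refused whole. A call with a gripper value outside its range is refused whole. The fingers move at their own pace and stop on an object; "squeeze" is the grip in N (left out, the last holds). Time passes only in rows, so rows that repeat a pose let the fingers close. It gives the time, the measured TCP pose, the force and the opening at its end, in the units of the state.
- arm.state(): the state, without advancing time (a new reading comes with each control period).
- arm.snapshot(name): name is "scene" or "top" or "wrist"; returns a dict with "img" (420x560x3 uint8, blue, green, red), "fovy" (degrees; the focal length in pixels is half the picture's height over the tangent of half this angle, whatever the lens; pixels are square), "cx", "cy" (the principal point, pixels), "extrinsics" (4x4, takes a point from camera to world coordinates); the wrist camera has in their place "hand_eye" (4x4, takes a point from camera to tool coordinates, whose origin is the TCP and whose axes are the flange's). Camera axes: x right, y up, looking along -z (the intrinsics and any distortion apply to the point x, -y, -z); pixel columns grow to the right and rows downward; lengths in mm; the calibration is good to about 2 mm. A picture is of the moment at which its call begins: read the wrist's pose just before it. There is no depth.
- arm.finish_job(): hands the job in, once; it reports no verdict.
The state is a dict: "time_s": time; "qpos": joint angles; "dq": joint speeds; "tau": joint torques, N m; "eef_pos": TCP position; "eef_rot": TCP orientation; "wrist_force": force on the tool from outside, world axes, zero at the start; "torque": the same for the moment, N m; "opening": finger opening in mm.
Only numpy, scipy, OpenCV 4.12 (cv2) and the standard library are available. Lean on these libraries where they do the work, as an engineer would, in place of code of your own. Each camera call takes 0.05 s, during which the arm holds its last target. There are 200 camera calls.

## Working session

There is one attempt and no reset: what is moved stays moved. The work goes in short steps, Python scripts to look and compute and a tool call to move; the robot and the scene stay as the last step left them, time stands still between calls to the robot, and variables do not carry over. Pictures are saved under pics/ and viewed, about 8 in all and at most 12, crops included, and the job is handed in when it is done.

Besides the shell and the picture viewer there is one more tool, called after "Emit:" by a JSON object that holds its "api" and its "payload", one argument or row to a line. apply_moves: Moves the arm, as the interface text tells. Shifts and turns lie within -1 to 1; 1 stands for 1 m of shift or 180 degrees of turn. Its arguments: {"type":"object","properties":{"moves":{"type":"array","items":{"type":"object","properties":{"delta_pos":{"type":"array","items":{"type":"number","minimum":-1,"maximum":1}},"rot":{"type":"array","items":{"type":"number","minimum":-1,"maximum":1}},"hand":{"type":"number"}}}},"squeeze":{"type":"number"}},"required":["moves"]}

```bash
mkdir -p pics; ls
cat > h.py <<'E'
import numpy as np, cv2
from rig import arm
from scipy.spatial.transform import Rotation as R
def snap(n,f):
    s=arm.state(); d=arm.snapshot(n); cv2.imwrite(f'pics/{f}.png',d['img'])
    if 'extrinsics' in d: E=np.array(d['extrinsics'])
    else:
        T=np.eye(4);T[:3,:3]=R.from_rotvec(s['eef_rot']).as_matrix();T[:3,3]=s['eef_pos'];E=T@np.array(d['hand_eye'])
    c=dict(fovy=d['fovy'],cx=d['cx'],cy=d['cy'],E=E,keys=[k for k in d if k!='img'],extra={k:d[k] for k in d if k not in('img','extrinsics','hand_eye')})
    np.save(f'pics/{f}.npy',c,allow_pickle=True); return d['img'],c
def load(f): return np.load(f'pics/{f}.npy',allow_pickle=True).item()
def ray(c,u,v):
    f=210/np.tan(np.radians(c['fovy'])/2)
    return c['E'][:3,3], c['E'][:3,:3]@np.array([(u-c['cx'])/f,-(v-c['cy'])/f,-1])
def at(c,u,v,z):
    o,d=ray(c,u,v); return o+d*(z-o[2])/d[2]
def proj(c,p):
    f=210/np.tan(np.radians(c['fovy'])/2)
    q=c['E'][:3,:3].T@(np.array(p)-c['E'][:3,3]); return c['cx']+f*q[0]/-q[2], c['cy']+f*q[1]/q[2]
E
python3 - <<'E'
from h import *
print(arm.state())
for n in('scene','top'):
    i,c=snap(n,n+'0'); print(n,c)
a=cv2.imread('pics/scene0.png');b=cv2.imread('pics/top0.png')
cv2.imwrite('pics/top0b.png',cv2.resize(b,(800,600),interpolation=cv2.INTER_CUBIC))
cv2.imwrite('pics/scene0b.png',cv2.resize(a,(800,600),interpolation=cv2.INTER_CUBIC))
E
```

```text
pics
{'time_s': 0.0, 'qpos': array([-1.05489378e+00,  3.59376503e-01,  1.10757622e-02, -3.45298459e-04,
       -1.22408988e+00, -2.88143668e-01]), 'dq': array([ 0.00035879,  0.00046251,  0.00067479, -0.0004712 , -0.00092136,
       -0.0018344 ]), 'tau': array([ 6.10137395e-04, -5.82725322e+01,  2.93051791e+01,  6.99672371e+00,
        7.16711045e-03, -1.24096709e-04]), 'eef_pos': array([ 152.30725271, -657.101408  ,  225.63762679]), 'eef_rot': array([ 3.56769492e-01, -3.12094080e+00, -2.50393326e-03]), 'wrist_force': array([-0.57385843,  0.07992579,  1.1246165 ]), 'torque': array([-0.01494838,  0.03724842, -0.04429881]), 'opening': 87.51361713180935}
scene {'fovy': 46.84534205140465, 'cx': 272.6702001790537, 'cy': 205.32085936855933, 'E': array([[-6.12479873e-02, -7.85364160e-01,  6.15996607e-01,
         1.32949082e+03],
       [ 9.98033366e-01, -3.99368147e-02,  4.83161621e-02,
         6.90436320e+01],
       [-1.33448397e-02,  6.17744435e-01,  7.86265685e-01,
         1.11169392e+03],
       [ 0.00000000e+00,  0.00000000e+00,  0.00000000e+00,
         1.00000000e+00]]), 'keys': ['fovy', 'cx', 'cy', 'extrinsics'], 'extra': {'fovy': 46.84534205140465, 'cx': 272.6702001790537, 'cy': 205.32085936855933}}
top {'fovy': 43.23921748488407, 'cx': 279.66449290474804, 'cy': 212.592054011977, 'E': array([[ 2.74668940e-03,  9.91212558e-01, -1.32250223e-01,
         3.43798642e+02],
       [-9.99988729e-01,  3.23469159e-03,  3.47529460e-03,
         1.50233668e+01],
       [ 3.87254433e-03,  1.32239187e-01,  9.91210271e-01,
         1.62522563e+03],
       [ 0.00000000e+00,  0.00000000e+00,  0.00000000e+00,
         1.00000000e+00]]), 'keys': ['fovy', 'cx', 'cy', 'extrinsics'], 'extra': {'fovy': 43.23921748488407, 'cx': 279.66449290474804, 'cy': 212.592054011977}}
```

View pics/top0b.png

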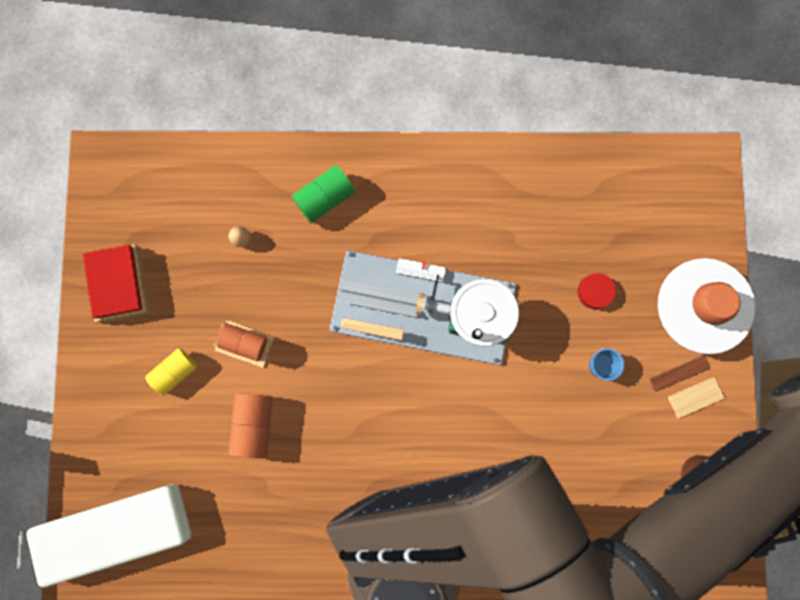

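View pics/scene0b.png

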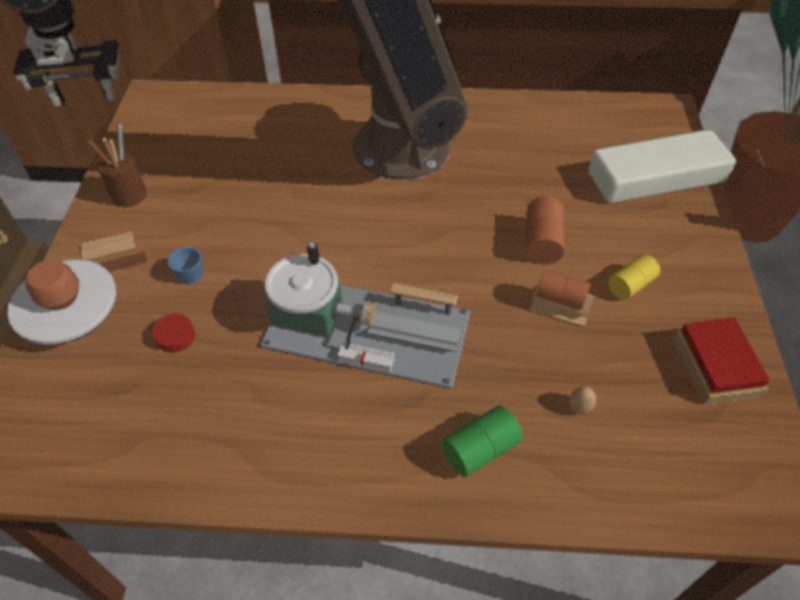

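Top view (800×600): target canister in the rest at about (242,343), stand corners (347,253), (518,284), (503,363), (331,331), wheel centre ~(485,312), knob (477,334). The big red, green and yellow ones are look-alikes.

Run:
```python
from h import *
c=load('top0'); k=.7
def A(u,v,z): return at(c,u*k,v*k,z)
co=[A(*p,12) for p in[(347,253),(518,284),(503,363),(331,331)]]
for p in co: print(p.round(1))
print([np.linalg.norm(co[i]-co[(i+1)%4]).round(1) for i in range(4)])
m=sum(co)/4; y=(co[0]+co[3]-co[1]-co[2]);y/=np.linalg.norm(y); print('mid',m,'ydir',y, 'yaw',np.degrees(np.arctan2(-y[0],y[1])))
print('wheel',A(485,312,118),'knob',A(477,334,164))
print('can ends',A(219,335,70),A(265,348,70),'ctr',A(242,342,75))
print('egg',A(239,237,30),'tin',A(597,291,28),'cup',A(607,365,40),'big',A(251,426,90))
print('rest corners',[A(*p,34).round(0) for p in[(222,322),(273,337),(266,367),(214,350)]])
s=arm.state();print(R.from_rotvec(s['eef_rot']).as_matrix().round(3))
print(arm.grip_depth,[x for x in dir(arm) if x[0]!='_'])
d=arm.snapshot('wrist');print(d['hand_eye'],d['fovy'])
```

```text
[669.6 123.6  12. ]
[ 602.8 -246.3   12. ]
[ 432.4 -211.3   12. ]
[499.7 155.8  12. ]
[np.float64(375.9), np.float64(174.0), np.float64(373.2), np.float64(173.0)]
mid [551.11322157 -44.55809541  12.        ] ydir [0.17899974 0.98384912 0.        ] yaw -10.311503138153107
wheel [ 528.65917107 -161.84522613  118.        ] knob [ 480.0158067  -140.41317274  164.        ]
can ends [485.06049939 381.17832076  70.        ] [458.54810034 285.80242687  70.        ] ctr [470.35183677 332.38698488  75.        ]
egg [700.16673508 354.88352391  30.        ] tin [ 585.6519472  -412.26540298   28.        ] cup [ 427.32605584 -425.02396473   40.        ] big [300.72178155 306.22218712  90.        ]
rest corners [array([516., 384.,  34.]), array([484., 276.,  34.]), array([421., 289.,  34.]), array([457., 399.,  34.])]
[[-0.974 -0.226 -0.   ]
 [-0.226  0.974  0.001]
 [ 0.     0.001 -1.   ]]
18.8 ['PlanningError', 'finish_job', 'grip_depth', 'snapshot', 'state']
[[-1.42965600e-04  9.50708633e-01  3.10085592e-01  8.51966524e+01]
 [ 9.99999857e-01 -2.38784182e-05  5.34262158e-04 -5.39918629e-02]
 [ 5.15332000e-04  3.10085624e-01 -9.50708494e-01 -1.57378406e+02]
 [ 0.00000000e+00  0.00000000e+00  0.00000000e+00  1.00000000e+00]] 70.05220354974236
```

```bash
cat >> h.py <<'E'
def rel(p,ang=None):
    "tool-frame move numbers from commanded (approx measured) pose to world pos p, tool-x heading ang deg (tool down)"
    s=arm.state(); T=R.from_rotvec(s['eef_rot'])
    d=T.inv().apply(np.array(p)-s['eef_pos'])/1000
    if ang is None: r=np.zeros(3)
    else:
        a=np.radians(ang); x=np.array([np.cos(a),np.sin(a),0]); z=np.array([0,0,-1.])
        r=(T.inv()*R.from_matrix(np.c_[x,np.cross(z,x),z])).as_rotvec()/np.pi
    print('pos',d.round(4),'rot',r.round(4))
E
python3 - <<'E'
from h import *
rel([430,-450,330]);rel([557,-6,330],-100.3)
E
```

```text
pos [-0.3173  0.1393 -0.104 ] rot [0. 0. 0.]
pos [-0.5412  0.5432 -0.1035] rot [ 4.000e-04  2.000e-04 -3.703e-01]
```

Emit:
{"api": "apply_moves", "payload": {
  "moves": [
    {"delta_pos": [-0.317, 0.139, -0.104], "rot": [0, 0, -0.37], "hand": 1},
    {"delta_pos": [-0.317, 0.139, -0.104], "rot": [0, 0, -0.37], "hand": 1},
    {"delta_pos": [-0.317, 0.139, -0.104], "rot": [0, 0, -0.37], "hand": 1},
    {"delta_pos": [-0.317, 0.139, -0.104], "rot": [0, 0, -0.37], "hand": 1},
    {"delta_pos": [-0.317, 0.139, -0.104], "rot": [0, 0, -0.37], "hand": 1},
    {"delta_pos": [-0.317, 0.139, -0.104], "rot": [0, 0, -0.37], "hand": 1},
    {"delta_pos": [-0.317, 0.139, -0.104], "rot": [0, 0, -0.37], "hand": 1},
    {"delta_pos": [-0.317, 0.139, -0.104], "rot": [0, 0, -0.37], "hand": 1},
    {"delta_pos": [-0.541, 0.543, -0.104], "rot": [0, 0, -0.37], "hand": 1},
    {"delta_pos": [-0.541, 0.543, -0.104], "rot": [0, 0, -0.37], "hand": 1},
    {"delta_pos": [-0.541, 0.543, -0.104], "rot": [0, 0, -0.37], "hand": 1},
    {"delta_pos": [-0.541, 0.543, -0.104], "rot": [0, 0, -0.37], "hand": 1}
  ]
}}

```text
time_s: 1.15
eef_pos: [459.6, -306.1, 325.0]
eef_rot: [2.012, -2.413, -0.001]
wrist_force: [1.2, -0.2, 0.3]
opening: 87.5
```

Run:
```python
from h import *
print(arm.state()['eef_pos'],arm.state()['time_s']);rel([557,-6,330],-100.3)
```

```text
[ 459.6480693  -306.05577562  325.04031789] 1.15
pos [-0.3127 -0.0419 -0.0049] rot [ 0.0001  0.0001 -0.0002]
```

Emit:
{"api": "apply_moves", "payload": {
  "moves": [
    {"delta_pos": [-0.31, -0.042, -0.004], "rot": [0, 0, 0], "hand": 1},
    {"delta_pos": [-0.31, -0.042, -0.004], "rot": [0, 0, 0], "hand": 1},
    {"delta_pos": [-0.31, -0.042, -0.004], "rot": [0, 0, 0], "hand": 1},
    {"delta_pos": [-0.31, -0.042, -0.004], "rot": [0, 0, 0], "hand": 1},
    {"delta_pos": [-0.31, -0.042, -0.004], "rot": [0, 0, 0], "hand": 1},
    {"delta_pos": [-0.31, -0.042, -0.004], "rot": [0, 0, 0], "hand": 1},
    {"delta_pos": [-0.31, -0.042, -0.004], "rot": [0, 0, 0], "hand": 1},
    {"delta_pos": [-0.31, -0.042, -0.004], "rot": [0, 0, 0], "hand": 1},
    {"delta_pos": [-0.31, -0.042, -0.004], "rot": [0, 0, 0], "hand": 1},
    {"delta_pos": [-0.31, -0.042, -0.004], "rot": [0, 0, 0], "hand": 1},
    {"delta_pos": [-0.31, -0.042, -0.004], "rot": [0, 0, 0], "hand": 1}
  ]
}}

```text
time_s: 2.07
eef_pos: [556.2, -10.7, 329.0]
eef_rot: [2.012, -2.412, -0.0]
wrist_force: [-0.6, -0.5, 0.7]
opening: 87.7
```

Run:
```python
from h import *
i,c=snap('wrist','w1'); print(arm.state()['eef_pos'],c['fovy'],c['cx'],c['cy'])
cv2.imwrite('pics/w1b.png',cv2.resize(i,(800,600),interpolation=cv2.INTER_CUBIC))
```

```text
[556.15664174 -11.19402776 329.18648079] 70.05220354974236 277.1912062100574 209.16662649269392
```

View pics/w1b.png

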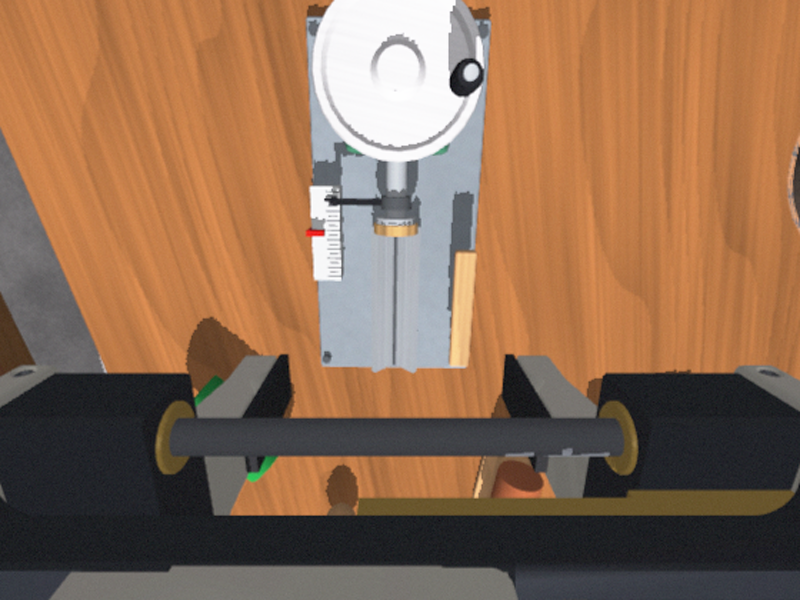

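Wrist picture w1 (800×600): pointer tip ~(329,200), red clip (316,232), cork face ~(396,236), scale ends v≈186/280, wheel hub ~(398,70), knob top (471,72), bed end v≈367, V far end (395,371).

Run:
```python
from h import *
c=load('w1'); A=lambda u,v,z: at(c,u*.7,v*.7,z)
P=dict(pointer=(327,200,36),marktop=(314,233,44),s0=(325,186,34),s1=(329,280,34),sc_in0=(340,185,34),sc_in1=(343,279,34),sc_out0=(311,187,34),sc_out1=(314,280,34),bedL=(322,367,12),bedR=(469,367,12),vend=(395,371,20),vL0=(377,285,38),vL1=(375,371,38),vR1=(415,371,38),vR0=(415,285,38),corkL=(375,236,55.6),corkR=(417,236,55.6),corktop=(396,236,77.6),knob=(471,72,164),bedL0=(307,22,12),bedR0=(488,22,12))
W={k:A(*v) for k,v in P.items()}
for k,v in W.items(): print(k,v.round(1))
for a,b in(('sc_in0','sc_in1'),('sc_out0','sc_out1'),('vL0','vL1'),('vR0','vR1'),('bedL0','bedL'),('bedR0','bedR')):
    d=W[b]-W[a]; print(a,b,np.linalg.norm(d).round(1),np.degrees(np.arctan2(-d[0],d[1])).round(2))
# circle of wheel rim: left, right, bottom
pts=np.array([A(313,70,118),A(481,70,118),A(397,161,118),A(340,135,118),A(455,135,118)])
M=np.c_[2*pts[:,:2],np.ones(5)];s=np.linalg.lstsq(M,(pts[:,:2]**2).sum(1),rcond=None)[0];print('wheel',s[:2],np.sqrt(s[2]+s[:2]@s[:2]))
```

```text
pointer [617.3 -67.8  36. ]
marktop [636.8 -38.1  44. ]
s0 [616.4 -81.7  34. ]
s1 [635.   16.3  34. ]
sc_in0 [601.1 -80.   34. ]
sc_in1 [619.7  17.9  34. ]
sc_out0 [630.7 -83.3  34. ]
sc_out1 [651.2  13.3  34. ]
bedL [673.2 128.2  12. ]
bedR [495.5 160.7  12. ]
vend [585.2 145.6  20. ]
vL0 [584.   30.2  38. ]
vL1 [606.4 132.2  38. ]
vR1 [560.5 140.6  38. ]
vR0 [543.2  37.6  38. ]
corkL [574.4 -25.6  55.6]
corkR [532.6 -18.   55.6]
corktop [552.8 -25.5  77.6]
knob [ 480.5 -140.3  164. ]
bedL0 [ 602.  -233.3   12. ]
bedR0 [ 430.5 -202.1   12. ]
sc_in0 sc_in1 99.6 -10.76
sc_out0 sc_out1 98.8 -11.95
vL0 vL1 104.4 -12.4
vR0 vR1 104.4 -9.54
bedL0 bedL 368.5 -11.15
bedR0 bedR 368.5 -10.15
wheel [ 528.00788039 -156.70660045] 64.74090794952967
```

Run:
```python
from h import *
rel([470,332,165],-105.5)
```

```text
pos [-0.3221  0.1465  0.1642] rot [ 0.0001 -0.0001  0.0285]
```

Emit:
{"api": "apply_moves", "payload": {
  "moves": [
    {"delta_pos": [-0.322, 0.147, 0.164], "rot": [0, 0, 0.0285], "hand": 1},
    {"delta_pos": [-0.322, 0.147, 0.164], "rot": [0, 0, 0.0285], "hand": 1},
    {"delta_pos": [-0.322, 0.147, 0.164], "rot": [0, 0, 0.0285], "hand": 1},
    {"delta_pos": [-0.322, 0.147, 0.164], "rot": [0, 0, 0.0285], "hand": 1},
    {"delta_pos": [-0.322, 0.147, 0.164], "rot": [0, 0, 0.0285], "hand": 1},
    {"delta_pos": [-0.322, 0.147, 0.164], "rot": [0, 0, 0.0285], "hand": 1},
    {"delta_pos": [-0.322, 0.147, 0.164], "rot": [0, 0, 0.0285], "hand": 1},
    {"delta_pos": [-0.322, 0.147, 0.164], "rot": [0, 0, 0.0285], "hand": 1},
    {"delta_pos": [-0.322, 0.147, 0.164], "rot": [0, 0, 0.0285], "hand": 1},
    {"delta_pos": [-0.322, 0.147, 0.164], "rot": [0, 0, 0.0285], "hand": 1},
    {"delta_pos": [-0.322, 0.147, 0.164], "rot": [0, 0, 0.0285], "hand": 1},
    {"delta_pos": [-0.322, 0.147, 0.164], "rot": [0, 0, 0.0285], "hand": 1}
  ]
}}

```text
time_s: 3.12
eef_pos: [469.7, 332.0, 164.8]
eef_rot: [1.902, -2.499, 0.001]
wrist_force: [0.5, -0.3, 0.5]
opening: 87.5
```

Run:
```python
from h import *
i,c=snap('wrist','w2'); print(arm.state()['eef_pos'])
cv2.imwrite('pics/w2b.png',cv2.resize(i,(800,600),interpolation=cv2.INTER_CUBIC))
```

```text
[470.10125555 331.62446477 165.48354429]
```

View pics/w2b.png

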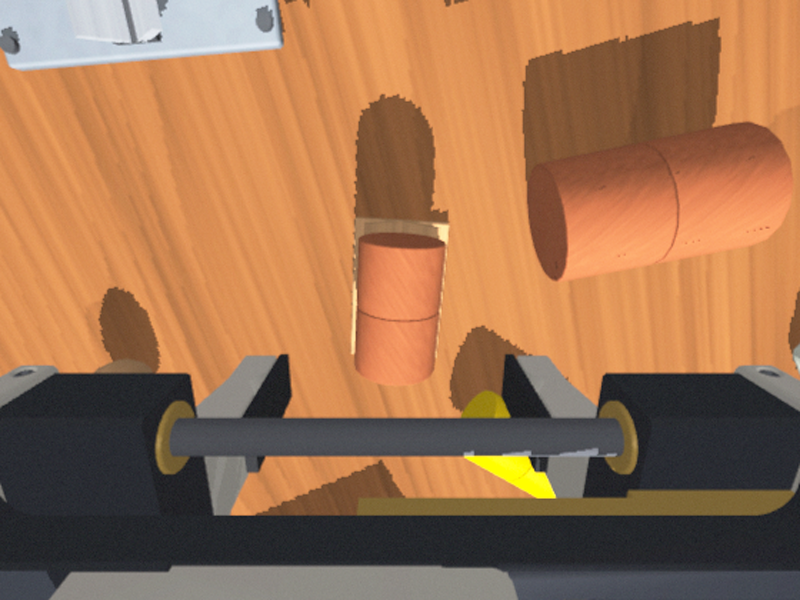

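w2: canister at u 357–440, v 234–384, mid stripe apex (399,321); small yellow look-alike near (490,410); rest seen around the canister.

Run:
```python
from h import *
c=load('w2'); A=lambda u,v,z: at(c,u*.7,v*.7,z)
print('stripe',A(399,321,79.6))
for z in(57,): 
  L0,L1,R0,R1=A(359,250,z),A(356,365,z),A(443,250,z),A(435,365,z)
  a=(L0+R0)/2;b=(L1+R1)/2;d=b-a;print('width',np.linalg.norm(L0-R0),np.linalg.norm(L1-R1),'axis mid',(a+b)/2,'heading',np.degrees(np.arctan2(-d[0],d[1])))
  print('near end apex',A(401,234,79.6),'far end apex',A(396,384,79.6),'near eq',A(401,240,51.6))
for u,v in((355,218),(449,222)): print('rest corner',A(u,v,34))
t=load('top0')
print('yellow',at(t,171*.7,371*.7,20),[at(t,u*.7,v*.7,20).round(0) for u,v in((186,350),(196,367),(147,373))])
```

```text
stripe [469.66814713 340.47087442  79.6       ]
width 52.79069701219282 54.205704549168836 axis mid [470.30652946 341.26651219  57.        ] heading -17.96031373562094
near end apex [454.58507607 289.78952238  79.6       ] far end apex [482.87153406 381.3695025   79.6       ] near eq [456.4911259  298.02832316  51.6       ]
rest corner [482.81535485 278.68297528  34.        ]
rest corner [422.96905062 297.99878344  34.        ]
yellow [413.01455806 491.61456372  20.        ] [array([457., 462.,  20.]), array([422., 439.,  20.]), array([409., 542.,  20.])]
```

Run:
```python
from h import *
rel([469.3,337,80],-107.5);rel([469.3,337,37],-107.5)
```

```text
pos [-0.005   0.0022  0.0855] rot [-0.     -0.0001  0.0111]
pos [-0.005   0.0022  0.1285] rot [-0.     -0.0001  0.0111]
```

Emit:
{"api": "apply_moves", "payload": {
  "moves": [
    {"delta_pos": [-0.005, 0.002, 0.03], "rot": [0, 0, 0.011], "hand": 1},
    {"delta_pos": [-0.005, 0.002, 0.06], "rot": [0, 0, 0.011], "hand": 1},
    {"delta_pos": [-0.005, 0.002, 0.085], "rot": [0, 0, 0.011], "hand": 1},
    {"delta_pos": [-0.005, 0.002, 0.105], "rot": [0, 0, 0.011], "hand": 1},
    {"delta_pos": [-0.005, 0.002, 0.12], "rot": [0, 0, 0.011], "hand": 1},
    {"delta_pos": [-0.005, 0.002, 0.128], "rot": [0, 0, 0.011], "hand": 1},
    {"delta_pos": [-0.005, 0.002, 0.128], "rot": [0, 0, 0.011], "hand": 1},
    {"delta_pos": [-0.005, 0.002, 0.128], "rot": [0, 0, 0.011], "hand": 1},
    {"delta_pos": [-0.005, 0.002, 0.128], "rot": [0, 0, 0.011], "hand": 0.7},
    {"delta_pos": [-0.005, 0.002, 0.128], "rot": [0, 0, 0.011], "hand": 0.5},
    {"delta_pos": [-0.005, 0.002, 0.128], "rot": [0, 0, 0.011], "hand": 0.5},
    {"delta_pos": [-0.005, 0.002, 0.128], "rot": [0, 0, 0.011], "hand": 0.5}
  ],
  "squeeze": 25
}}

```text
time_s: 4.17
eef_pos: [469.3, 338.3, 38.1]
eef_rot: [-1.858, 2.532, 0.001]
wrist_force: [-1.3, 0.0, -0.1]
opening: 66.6
```

Emit:
{"api": "apply_moves", "payload": {
  "moves": [
    {"delta_pos": [0, 0, 0], "rot": [0, 0, 0], "hand": 0.5},
    {"delta_pos": [0, 0, 0], "rot": [0, 0, 0], "hand": 0.5},
    {"delta_pos": [0, 0, 0], "rot": [0, 0, 0], "hand": 0.5},
    {"delta_pos": [0, 0, 0], "rot": [0, 0, 0], "hand": 0.5},
    {"delta_pos": [0, 0, 0], "rot": [0, 0, 0], "hand": 0.5}
  ]
}}

```text
time_s: 4.58
eef_pos: [470.1, 338.0, 37.9]
eef_rot: [-1.858, 2.531, -0.001]
wrist_force: [4.2, -3.4, 3.4]
opening: 55.2
```

Run:
```python
from h import *
rel([470,338,160]);rel([562,30,160],-100.5);rel([562,30,100],-100.5)
```

```text
pos [-1.000e-04 -1.000e-04 -1.221e-01] rot [0. 0. 0.]
pos [ 0.2662 -0.1802 -0.1221] rot [-0.0004  0.0002 -0.0386]
pos [ 0.2662 -0.1801 -0.0621] rot [-0.0004  0.0002 -0.0386]
```

Emit:
{"api": "apply_moves", "payload": {
  "moves": [
    {"delta_pos": [0, 0, -0.02], "rot": [0, 0, 0], "hand": 0.5},
    {"delta_pos": [0, 0, -0.05], "rot": [0, 0, 0], "hand": 0.5},
    {"delta_pos": [0, 0, -0.09], "rot": [0, 0, 0], "hand": 0.5},
    {"delta_pos": [0, 0, -0.12], "rot": [0, 0, 0], "hand": 0.5},
    {"delta_pos": [0.0266, -0.018, -0.122], "rot": [0, 0, -0.01], "hand": 0.5},
    {"delta_pos": [0.053, -0.036, -0.122], "rot": [0, 0, -0.02], "hand": 0.5},
    {"delta_pos": [0.08, -0.054, -0.122], "rot": [0, 0, -0.03], "hand": 0.5},
    {"delta_pos": [0.11, -0.074, -0.122], "rot": [0, 0, -0.0386], "hand": 0.5},
    {"delta_pos": [0.14, -0.095, -0.122], "rot": [0, 0, -0.0386], "hand": 0.5},
    {"delta_pos": [0.17, -0.115, -0.122], "rot": [0, 0, -0.0386], "hand": 0.5},
    {"delta_pos": [0.2, -0.135, -0.122], "rot": [0, 0, -0.0386], "hand": 0.5},
    {"delta_pos": [0.225, -0.152, -0.122], "rot": [0, 0, -0.0386], "hand": 0.5}
  ]
}}

```text
time_s: 5.58
eef_pos: [546.0, 75.5, 158.7]
eef_rot: [2.007, -2.415, -0.001]
wrist_force: [-0.0, 0.2, -3.8]
opening: 55.8
```

Run:
```python
from h import *
print(arm.state()['eef_pos']);rel([562,30,100],-100.5)
```

```text
[545.95460906  75.47356328 158.66084916]
pos [ 0.0417 -0.0242  0.0586] rot [ 0.0005 -0.0002 -0.0002]
```

Emit:
{"api": "apply_moves", "payload": {
  "moves": [
    {"delta_pos": [0.02, -0.012, 0.02], "rot": [0, 0, 0], "hand": 0.5},
    {"delta_pos": [0.034, -0.022, 0.04], "rot": [0, 0, 0], "hand": 0.5},
    {"delta_pos": [0.038, -0.022, 0.055], "rot": [0, 0, 0], "hand": 0.5},
    {"delta_pos": [0.038, -0.022, 0.058], "rot": [0, 0, 0], "hand": 0.5},
    {"delta_pos": [0.038, -0.022, 0.058], "rot": [0, 0, 0], "hand": 0.5},
    {"delta_pos": [0.038, -0.022, 0.058], "rot": [0, 0, 0], "hand": 0.5}
  ]
}}

```text
time_s: 6.08
eef_pos: [561.4, 36.8, 101.6]
eef_rot: [2.009, -2.415, 0.0]
wrist_force: [0.0, 0.3, -2.6]
opening: 55.5
```

Run:
```python
from h import *
i,c=snap('wrist','w3'); print(arm.state()['eef_pos'],c['E'][:3,3])
cv2.imwrite('pics/w3b.png',cv2.resize(i[:300,110:460],(800,686),interpolation=cv2.INTER_CUBIC)[:600])
```

```text
[561.78995075  37.0944975  102.14461209] [545.56192011 -46.71807838 259.00483842]
```

View pics/w3b.png

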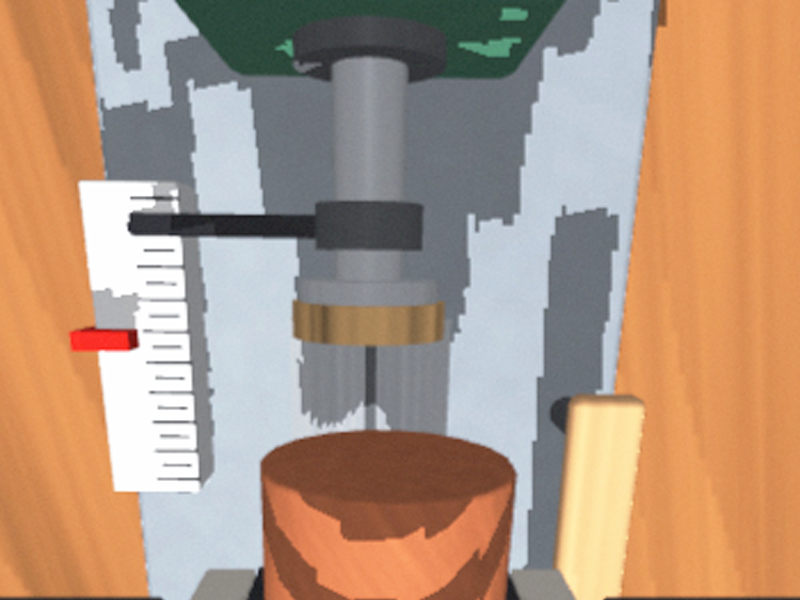

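w3 crop: pointer (130,224), scale corners (80,182)/(178,182)/(115,491)/(200,491), clip ~(103,340), cork front edge V≈345, canister end equator (262,465)–(515,475), apex V≈497.

```bash
cat >> h.py <<'E'
O=np.array([552.1,-24.1]); YAW=-10.5
def st(p):
    a=np.radians(YAW); d=np.array(p)[:2]-O
    return np.array([np.cos(a)*d[0]+np.sin(a)*d[1], -np.sin(a)*d[0]+np.cos(a)*d[1]]).round(1)
def wd(x,y,z):
    a=np.radians(YAW); return np.array([O[0]+np.cos(a)*x-np.sin(a)*y, O[1]+np.sin(a)*x+np.cos(a)*y, z])
E
python3 - <<'E'
from h import *
c=load('w3'); A=lambda u,v,z: at(c,110+u/2.2857,v/2.2857,z)
P=dict(pointer=(130,224,36),s00=(80,182,34),s01=(178,182,34),s10=(115,491,34),s11=(200,491,34),clip0=(103,328,44),clip1=(103,349,44),corkapex=(370,345,77.6),corkL=(295,340,55.6),corkR=(444,343,55.6),vmid=(371,350,14),vmid2=(371,430,14),canL=(262,465,115.8),canR=(515,475,115.8),canApex=(387,497,143.8),canBot=(385,432,87.8),hr=(605,400,61))
for k,p in P.items(): w=A(*p); print(k,w.round(1),'stand',st(w))
a,b=A(80,182,34),A(115,491,34); d=b-a; print(np.degrees(np.arctan2(-d[0],d[1])))
a,b=A(178,182,34),A(200,491,34); d=b-a; print(np.degrees(np.arctan2(-d[0],d[1])))
print('tcp stand',st(arm.state()['eef_pos']))
E
```

```text
pointer [619.6 -69.6  36. ] stand [ 74.6 -32.4]
s00 [631.6 -84.   34. ] stand [ 89.1 -44.4]
s01 [602.4 -78.6  34. ] stand [ 59.4 -44.4]
s10 [651.   13.1  34. ] stand [90.4 54.6]
s11 [621.9  18.5  34. ] stand [60.9 54.6]
clip0 [633.9 -41.3  44. ] stand [83.6 -2. ]
clip1 [635.9 -35.1  44. ] stand [84.4  4.4]
corkapex [552.7 -25.2  77.6] stand [ 0.8 -1. ]
corkL [574.9 -28.   55.6] stand [23.1  0.3]
corkR [532.1 -19.2  55.6] stand [-20.6   1.1]
vmid [555.2 -15.9  14. ] stand [1.5 8.6]
vmid2 [560.6  12.8  14. ] stand [ 1.7 37.8]
canL [579.3  -8.6 115.8] stand [23.9 20.2]
canR [525.2   3.8 115.8] stand [-31.6  22.5]
canApex [552.1  -6.1 143.8] stand [-3.2 17.7]
canBot [552.7  -4.   87.8] stand [-3.1 19.9]
hr [488.6   5.   61. ] stand [-67.8  17. ]
-11.27865279629895
-11.353182771419107
tcp stand [-1.6 61.9]
```

```bash
sed -i 's/^O=.*/O=np.array([555.1,-23.9]); YAW=-11.0/' h.py
python3 - <<'E'
from h import *
rel(wd(0,47,102),-101);rel(wd(0,47,49),-101)
E
```

```text
pos [ 0.0142 -0.0049  0.0001] rot [-0.0003  0.0001  0.003 ]
pos [ 0.0142 -0.0049  0.0531] rot [-0.0003  0.0001  0.003 ]
```

Emit:
{"api": "apply_moves", "payload": {
  "moves": [
    {"delta_pos": [0.014, -0.005, 0], "rot": [0, 0, 0.003], "hand": 0.5},
    {"delta_pos": [0.014, -0.005, 0.015], "rot": [0, 0, 0.003], "hand": 0.5},
    {"delta_pos": [0.014, -0.005, 0.03], "rot": [0, 0, 0.003], "hand": 0.5},
    {"delta_pos": [0.014, -0.005, 0.043], "rot": [0, 0, 0.003], "hand": 0.5},
    {"delta_pos": [0.014, -0.005, 0.051], "rot": [0, 0, 0.003], "hand": 0.5},
    {"delta_pos": [0.014, -0.005, 0.053], "rot": [0, 0, 0.003], "hand": 0.5},
    {"delta_pos": [0.014, -0.005, 0.053], "rot": [0, 0, 0.003], "hand": 0.5},
    {"delta_pos": [0.014, -0.005, 0.053], "rot": [0, 0, 0.003], "hand": 0.5}
  ]
}}

```text
time_s: 6.8
eef_pos: [564.3, 22.1, 49.2]
eef_rot: [-1.997, 2.423, -0.001]
wrist_force: [0.4, -0.1, -3.1]
opening: 55.8
```

Run:
```python
from h import *
i,c=snap('wrist','w4'); s=arm.state();print(s['eef_pos'],s['wrist_force'],st(s['eef_pos']))
cv2.imwrite('pics/w4b.png',cv2.resize(i[:300,110:460],(800,686),interpolation=cv2.INTER_CUBIC)[:600])
```

```text
[564.40714657  22.08730185  49.31763548] [ 0.62220529  0.124541   -3.47814281] [ 0.4 46.9]
```

View pics/w4b.png

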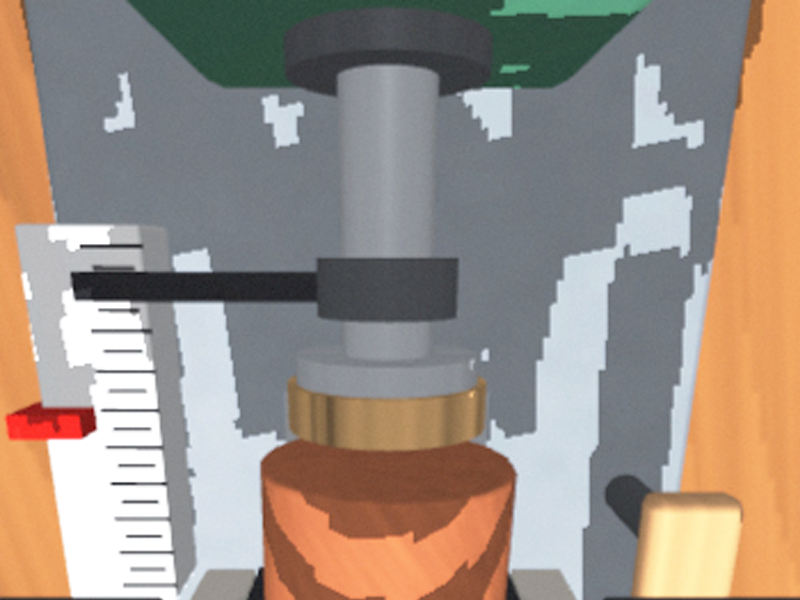

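w4 crop: canister centred under the disc (U 388 vs 387); cork edge V≈449, canister end equator V≈466–472.

Run:
```python
from h import *
c=load('w4'); A=lambda u,v,z: at(c,110+u/2.2857,v/2.2857,z)
P=dict(pointer=(73,286,36),clipT0=(55,403,44),clipT1=(55,420,44),corkapex=(387,450,77.6),corkL=(290,425,55.6),corkR=(484,430,55.6),canL=(262,467,63),canR=(515,472,63),canApex=(388,500,91),canBot=(387,440,40),s00=(17,226,34),s01=(163,226,34),hub=(388,66,55))
for k,p in P.items(): w=A(*p); print(k,w.round(1),'stand',st(w))
```

```text
pointer [621.9 -68.4  36. ] stand [ 74.1 -31. ]
clipT0 [631.6 -43.   44. ] stand [78.8 -4.1]
clipT1 [633. -39.  44.] stand [79.4  0.1]
corkapex [553.7 -25.5  77.6] stand [-1.1 -1.8]
corkL [575.1 -29.3  55.6] stand [20.7 -1.5]
corkR [532.2 -19.8  55.6] stand [-23.2  -0.3]
canL [582.  -22.8  63. ] stand [26.2  6.2]
canR [527.7 -11.1  63. ] stand [-29.3   7.3]
canApex [554.6 -20.   91. ] stand [-1.2  3.7]
canBot [555.  -17.6  40. ] stand [-1.3  6.2]
s00 [631.3 -84.1  34. ] stand [ 86.3 -44.6]
s01 [597.4 -77.5  34. ] stand [ 51.7 -44.6]
hub [539.9 -95.3  55. ] stand [ -1.3 -73. ]
```

Emit:
{"api": "apply_moves", "payload": {
  "moves": [
    {"delta_pos": [0, 0, 0.002], "rot": [0, 0, 0], "hand": 0.5},
    {"delta_pos": [0, 0, 0.004], "rot": [0, 0, 0], "hand": 0.5},
    {"delta_pos": [0, 0, 0.005], "rot": [0, 0, 0], "hand": 0.5},
    {"delta_pos": [0, 0, 0.006], "rot": [0, 0, 0], "hand": 0.5},
    {"delta_pos": [0, 0, 0.006], "rot": [0, 0, 0], "hand": 0.5},
    {"delta_pos": [0, 0, 0.006], "rot": [0, 0, 0], "hand": 0.5}
  ]
}}

```text
time_s: 7.35
eef_pos: [563.8, 21.5, 42.5]
eef_rot: [-1.998, 2.425, -0.0]
wrist_force: [-1.0, -1.0, -0.2]
opening: 55.5
```

Emit:
{"api": "apply_moves", "payload": {
  "moves": [
    {"delta_pos": [0, 0, 0.0005], "rot": [0, 0, 0], "hand": 0.5},
    {"delta_pos": [0, 0, 0.001], "rot": [0, 0, 0], "hand": 0.5},
    {"delta_pos": [0, 0, 0.001], "rot": [0, 0, 0], "hand": 0.5}
  ]
}}

```text
time_s: 7.6
eef_pos: [563.9, 21.4, 42.3]
eef_rot: [-1.998, 2.424, -0.001]
wrist_force: [-4.4, -0.7, 9.7]
opening: 55.5
```

Emit:
{"api": "apply_moves", "payload": {
  "moves": [
    {"delta_pos": [0, 0, 0.0], "rot": [0, 0, 0], "hand": 0.66},
    {"delta_pos": [0, 0, 0.0], "rot": [0, 0, 0], "hand": 0.7},
    {"delta_pos": [0, 0, 0.0], "rot": [0, 0, 0], "hand": 0.74},
    {"delta_pos": [0, 0, 0.0], "rot": [0, 0, 0], "hand": 0.76},
    {"delta_pos": [0, 0, 0.0], "rot": [0, 0, 0], "hand": 0.76},
    {"delta_pos": [0, 0, 0.0], "rot": [0, 0, 0], "hand": 0.76}
  ]
}}

```text
time_s: 8.1
eef_pos: [563.7, 21.7, 41.2]
eef_rot: [1.997, -2.425, -0.0]
wrist_force: [0.7, -0.4, -0.4]
opening: 66.4
```

Emit:
{"api": "apply_moves", "payload": {
  "moves": [
    {"delta_pos": [0, 0, -0.015], "rot": [0, 0, 0], "hand": 0.76},
    {"delta_pos": [0, 0, -0.045], "rot": [0, 0, 0], "hand": 0.76},
    {"delta_pos": [0, 0, -0.08], "rot": [0, 0, 0], "hand": 0.76},
    {"delta_pos": [-0.02, 0, -0.115], "rot": [0, 0, 0], "hand": 0.76},
    {"delta_pos": [-0.03, 0, -0.15], "rot": [0, 0, 0], "hand": 0.76},
    {"delta_pos": [-0.03, 0, -0.18], "rot": [0, 0, 0], "hand": 0.76},
    {"delta_pos": [-0.03, 0, -0.18], "rot": [0, 0, 0], "hand": 0.76},
    {"delta_pos": [-0.03, 0, -0.18], "rot": [0, 0, 0], "hand": 0.76}
  ]
}}

```text
time_s: 8.77
eef_pos: [570.3, 51.6, 223.3]
eef_rot: [-1.995, 2.421, -0.002]
wrist_force: [-1.0, -0.1, -0.3]
opening: 66.9
```

Run:
```python
from h import *
i,c=snap('wrist','w5'); s=arm.state();print(s['eef_pos'],st(s['eef_pos']))
cv2.imwrite('pics/w5b.png',cv2.resize(i[:300,80:480],(800,600),interpolation=cv2.INTER_CUBIC))
```

```text
[569.31734187  51.24015664 221.51593276] [-0.4 76.5]
```

View pics/w5b.png

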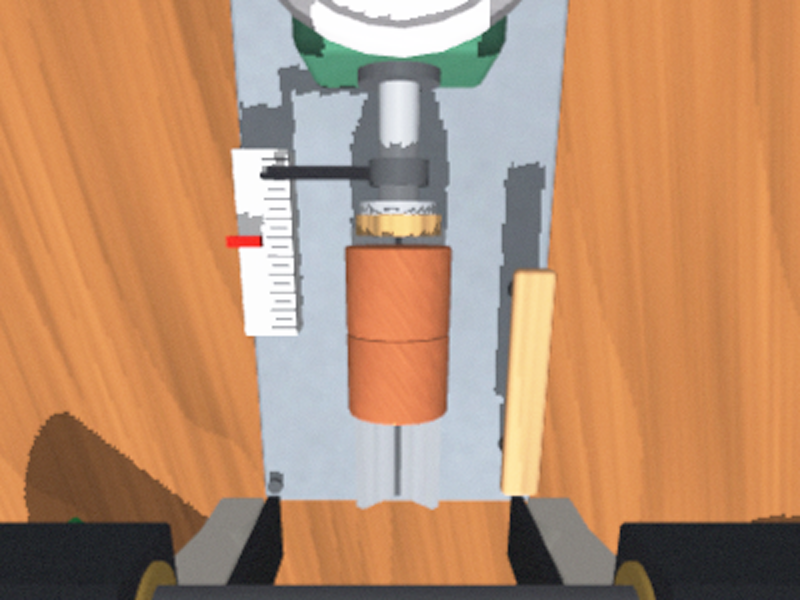

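w5: the canister sits straight in the V, small gap to the cork; pointer V≈172, clip V≈241 (U 245), scale V 150–334.

Run:
```python
from h import *
c=load('w5'); A=lambda u,v,z: at(c,80+u/2,v/2,z)
P=dict(pointer=(262,172,36),clip0=(245,237,44),clip1=(245,246,44),s0=(262,150,34),s1=(270,334,34),cork=(398,236,77.6),can0=(398,247,83.6),can1=(398,423,83.6))
for k,p in P.items(): w=A(*p); print(k,w.round(1),'stand',st(w))
rel([482,-141,200],-101);rel([482,-141,136],-101)
```

```text
pointer [618.7 -70.2  36. ] stand [ 71.3 -33.4]
clip0 [634.6 -39.7  44. ] stand [81.  -0.4]
clip1 [635.8 -35.2  44. ] stand [81.4  4.3]
s0 [616.3 -81.   34. ] stand [ 70.9 -44.3]
s1 [637.2  15.1  34. ] stand [73.1 53.9]
cork [553.6 -25.2  77.6] stand [-1.2 -1.6]
can0 [554.6 -20.4  83.6] stand [-1.2  3.3]
can1 [571.3  66.5  83.6] stand [-1.3 91.9]
pos [0.2054 0.0489 0.0213] rot [-0.0002  0.0003 -0.0003]
pos [0.2055 0.0489 0.0853] rot [-0.0002  0.0003 -0.0003]
```

Emit:
{"api": "apply_moves", "payload": {
  "moves": [
    {"delta_pos": [0.04, 0.01, 0.0], "rot": [0, 0, 0], "hand": 0.45},
    {"delta_pos": [0.08, 0.02, 0.0], "rot": [0, 0, 0], "hand": 0.45},
    {"delta_pos": [0.12, 0.03, 0.005], "rot": [0, 0, 0], "hand": 0.45},
    {"delta_pos": [0.16, 0.039, 0.01], "rot": [0, 0, 0], "hand": 0.45},
    {"delta_pos": [0.195, 0.047, 0.02], "rot": [0, 0, 0], "hand": 0.45},
    {"delta_pos": [0.205, 0.049, 0.02], "rot": [0, 0, 0], "hand": 0.45},
    {"delta_pos": [0.205, 0.049, 0.02], "rot": [0, 0, 0], "hand": 0.45},
    {"delta_pos": [0.205, 0.049, 0.02], "rot": [0, 0, 0], "hand": 0.45}
  ]
}}

```text
time_s: 9.48
eef_pos: [481.3, -141.4, 200.2]
eef_rot: [1.994, -2.426, -0.002]
wrist_force: [-0.5, 0.6, -0.1]
opening: 39.7
```

Run:
```python
from h import *
i,c=snap('wrist','w6'); s=arm.state();print(s['eef_pos'],s['wrist_force'])
cv2.imwrite('pics/w6b.png',cv2.resize(i,(800,600),interpolation=cv2.INTER_CUBIC))
```

```text
[ 481.90068638 -140.79118554  200.54608115] [-0.54256616  0.52177897  0.21082797]
```

View pics/w6b.png

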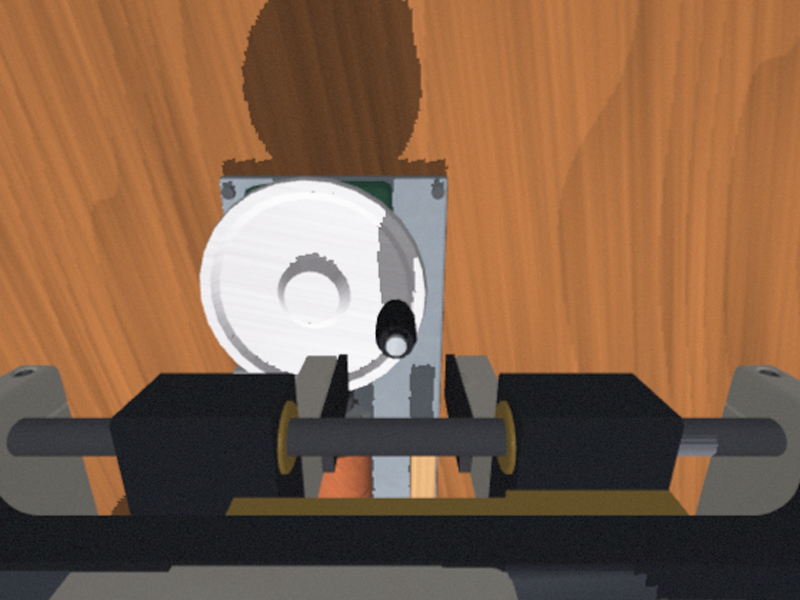

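w6: knob top at (397,338) between the fingers; rim u 200–426, v 181–393, hub low.

Run:
```python
from h import *
c=load('w6'); A=lambda u,v,z: at(c,u*.7,v*.7,z)
print('knob',A(397,340,164),A(396,318,144))
pts=np.array([A(*p,118) for p in[(200,280),(426,285),(313,181),(370,199),(250,204),(313,393)]])
M=np.c_[2*pts[:,:2],np.ones(6)];s=np.linalg.lstsq(M,(pts[:,:2]**2).sum(1),rcond=None)[0];print('wheel',s[:2],np.sqrt(s[2]+s[:2]@s[:2]))
```

```text
knob [ 480.22345164 -141.82615042  164.        ] [ 479.8858236  -145.85265778  144.        ]
wheel [ 525.83628944 -158.59861055] 65.0487920757711
```

Emit:
{"api": "apply_moves", "payload": {
  "moves": [
    {"delta_pos": [0.001, 0, 0.03], "rot": [0, 0, 0], "hand": 0.45},
    {"delta_pos": [0.001, 0, 0.048], "rot": [0, 0, 0], "hand": 0.45},
    {"delta_pos": [0.001, 0, 0.06], "rot": [0, 0, 0], "hand": 0.45},
    {"delta_pos": [0.001, 0, 0.064], "rot": [0, 0, 0], "hand": 0.45},
    {"delta_pos": [0.001, 0, 0.064], "rot": [0, 0, 0], "hand": 0.45},
    {"delta_pos": [0.001, 0, 0.064], "rot": [0, 0, 0], "hand": 0.3},
    {"delta_pos": [0.001, 0, 0.064], "rot": [0, 0, 0], "hand": 0.1},
    {"delta_pos": [0.001, 0, 0.064], "rot": [0, 0, 0], "hand": 0.1},
    {"delta_pos": [0.001, 0, 0.064], "rot": [0, 0, 0], "hand": 0.1},
    {"delta_pos": [0.001, 0, 0.064], "rot": [0, 0, 0], "hand": 0.1},
    {"delta_pos": [0.001, 0, 0.064], "rot": [0, 0, 0], "hand": 0.1},
    {"delta_pos": [0.001, 0, 0.064], "rot": [0, 0, 0], "hand": 0.1}
  ],
  "squeeze": 15
}}

```text
time_s: 10.53
eef_pos: [481.6, -141.6, 138.1]
eef_rot: [-1.997, 2.425, 0.0]
wrist_force: [-3.0, 2.4, 6.2]
opening: 21.4
```

```bash
cat >> h.py <<'E'
def circ(a0,steps,W=(528.5,-159.2)):
    "rows for knob path: from angle a0 (deg, world) clockwise by each of steps (deg), relative"
    T=R.from_rotvec(arm.state()['eef_rot']).as_matrix(); f=lambda a:50*np.array([np.cos(np.radians(a)),np.sin(np.radians(a)),0])
    for s in steps: print(s,(T.T@(f(a0-s)-f(a0))/1000).round(4)[:2])
E
python3 - <<'E'
from h import *
s=arm.state();print(s['eef_pos'],s['wrist_force'],s['opening'])
d=s['eef_pos'][:2]-[528.5,-159.2];a=np.degrees(np.arctan2(d[1],d[0]));print(np.hypot(*d),a)
circ(a,range(10,121,10))
E
```

```text
[ 481.64830627 -141.59949787  138.07024207] [-3.01902278  2.38125145  6.15429772] 21.44888789784946
50.048565216550934 159.4106000769485
10 [-0.0084 -0.0022]
20 [-0.0164 -0.0058]
30 [-0.0235 -0.0107]
40 [-0.0298 -0.0169]
50 [-0.0348 -0.024 ]
60 [-0.0386 -0.0318]
70 [-0.0409 -0.0402]
80 [-0.0417 -0.0489]
90 [-0.041  -0.0576]
100 [-0.0388 -0.066 ]
110 [-0.0352 -0.074 ]
120 [-0.0303 -0.0811]
```

Emit:
{"api": "apply_moves", "payload": {
  "moves": [
    {"delta_pos": [-0.0084, -0.0022, 0], "rot": [0, 0, 0], "hand": 0.1},
    {"delta_pos": [-0.0164, -0.0058, 0], "rot": [0, 0, 0], "hand": 0.1},
    {"delta_pos": [-0.0235, -0.0107, 0], "rot": [0, 0, 0], "hand": 0.1},
    {"delta_pos": [-0.0298, -0.0169, 0], "rot": [0, 0, 0], "hand": 0.1},
    {"delta_pos": [-0.0348, -0.024, 0], "rot": [0, 0, 0], "hand": 0.1},
    {"delta_pos": [-0.0386, -0.0318, 0], "rot": [0, 0, 0], "hand": 0.1},
    {"delta_pos": [-0.0386, -0.0318, 0], "rot": [0, 0, 0], "hand": 0.1}
  ]
}}

```text
time_s: 11.12
eef_pos: [523.5, -110.4, 138.0]
eef_rot: [-1.999, 2.423, -0.005]
wrist_force: [3.4, -7.5, 4.4]
opening: 21.2
```

```bash
cat >> h.py <<'E'
def rep(W=(528.5,-159.2)):
    s=arm.state(); d=s['eef_pos'][:2]-np.array(W); a=np.degrees(np.arctan2(d[1],d[0]))
    T=R.from_rotvec(s['eef_rot']); print(s['time_s'],'r',np.hypot(*d).round(2),'ang',a.round(2),'F tool',T.inv().apply(s['wrist_force']).round(1),'open',round(s['opening'],1),s['eef_pos'].round(1)); return a
E
python3 - <<'E'
from h import *
a=rep(); circ(a,range(15,181,15))
E
```

```text
11.1167 r 49.01 ang 95.91 F tool [ 6.7 -4.7 -4.4] open 21.2 [ 523.5 -110.4  138. ]
15 [-0.0021 -0.0129]
30 [-0.0008 -0.0259]
45 [ 0.0038 -0.0381]
60 [ 0.0114 -0.0487]
75 [ 0.0214 -0.057 ]
90 [ 0.0333 -0.0624]
105 [ 0.0462 -0.0645]
120 [ 0.0592 -0.0632]
135 [ 0.0714 -0.0586]
150 [ 0.082 -0.051]
165 [ 0.0903 -0.0409]
180 [ 0.0957 -0.029 ]
```

Run:
```python
from h import *
circ(99.4,range(15,181,15)); print(); circ(279.4,range(15,181,15))
```

```text
15 [-0.0029 -0.0127]
30 [-0.0024 -0.0258]
45 [ 0.0014 -0.0382]
60 [ 0.0084 -0.0493]
75 [ 0.0179 -0.0582]
90 [ 0.0295 -0.0643]
105 [ 0.0422 -0.0672]
120 [ 0.0553 -0.0667]
135 [ 0.0677 -0.0628]
150 [ 0.0788 -0.0559]
165 [ 0.0877 -0.0463]
180 [ 0.0938 -0.0348]

15 [0.0029 0.0127]
30 [0.0024 0.0258]
45 [-0.0014  0.0382]
60 [-0.0084  0.0493]
75 [-0.0179  0.0582]
90 [-0.0295  0.0643]
105 [-0.0422  0.0672]
120 [-0.0553  0.0667]
135 [-0.0677  0.0628]
150 [-0.0788  0.0559]
165 [-0.0877  0.0463]
180 [-0.0938  0.0348]
```

Emit:
{"api": "apply_moves", "payload": {
  "moves": [
    {"delta_pos": [-0.0029, -0.0127, 0], "rot": [0, 0, 0], "hand": 0.1},
    {"delta_pos": [-0.0024, -0.0258, 0], "rot": [0, 0, 0], "hand": 0.1},
    {"delta_pos": [0.0014, -0.0382, 0], "rot": [0, 0, 0], "hand": 0.1},
    {"delta_pos": [0.0084, -0.0493, 0], "rot": [0, 0, 0], "hand": 0.1},
    {"delta_pos": [0.0179, -0.0582, 0], "rot": [0, 0, 0], "hand": 0.1},
    {"delta_pos": [0.0295, -0.0643, 0], "rot": [0, 0, 0], "hand": 0.1},
    {"delta_pos": [0.0422, -0.0672, 0], "rot": [0, 0, 0], "hand": 0.1},
    {"delta_pos": [0.0553, -0.0667, 0], "rot": [0, 0, 0], "hand": 0.1},
    {"delta_pos": [0.0677, -0.0628, 0], "rot": [0, 0, 0], "hand": 0.1},
    {"delta_pos": [0.0788, -0.0559, 0], "rot": [0, 0, 0], "hand": 0.1},
    {"delta_pos": [0.0877, -0.0463, 0], "rot": [0, 0, 0], "hand": 0.1},
    {"delta_pos": [0.0938, -0.0348, 0], "rot": [0, 0, 0], "hand": 0.1}
  ]
}}

```text
time_s: 12.12
eef_pos: [539.6, -209.1, 138.1]
eef_rot: [-1.996, 2.422, -0.006]
wrist_force: [4.0, -1.6, 2.8]
opening: 21.6
```

Run:
```python
from h import *
rep()
```

```text
12.1167 r 51.09 ang -77.51 F tool [ 0.8 -4.2 -2.8] open 21.6 [ 539.6 -209.1  138.1]
```

Emit:
{"api": "apply_moves", "payload": {
  "moves": [
    {"delta_pos": [0.0029, 0.0127, 0], "rot": [0, 0, 0], "hand": 0.1},
    {"delta_pos": [0.0024, 0.0258, 0], "rot": [0, 0, 0], "hand": 0.1},
    {"delta_pos": [-0.0014, 0.0382, 0], "rot": [0, 0, 0], "hand": 0.1},
    {"delta_pos": [-0.0084, 0.0493, 0], "rot": [0, 0, 0], "hand": 0.1},
    {"delta_pos": [-0.0179, 0.0582, 0], "rot": [0, 0, 0], "hand": 0.1},
    {"delta_pos": [-0.0295, 0.0643, 0], "rot": [0, 0, 0], "hand": 0.1},
    {"delta_pos": [-0.0422, 0.0672, 0], "rot": [0, 0, 0], "hand": 0.1},
    {"delta_pos": [-0.0553, 0.0667, 0], "rot": [0, 0, 0], "hand": 0.1},
    {"delta_pos": [-0.0677, 0.0628, 0], "rot": [0, 0, 0], "hand": 0.1},
    {"delta_pos": [-0.0788, 0.0559, 0], "rot": [0, 0, 0], "hand": 0.1},
    {"delta_pos": [-0.0877, 0.0463, 0], "rot": [0, 0, 0], "hand": 0.1},
    {"delta_pos": [-0.0938, 0.0348, 0], "rot": [0, 0, 0], "hand": 0.1}
  ]
}}

```text
time_s: 13.12
eef_pos: [521.8, -110.3, 138.0]
eef_rot: [1.999, -2.423, 0.004]
wrist_force: [0.1, -16.5, 6.5]
opening: 21.1
```

Run:
```python
from h import *
rep(); i,c=snap('top','top2'); cv2.imwrite('pics/top2b.png',i)
```

```text
13.1167 r 49.38 ang 97.8 F tool [16.2 -3.2 -6.5] open 21.1 [ 521.8 -110.3  138. ]
```

Emit:
{"api": "apply_moves", "payload": {
  "moves": [
    {"delta_pos": [-0.0019, -0.0127, 0], "rot": [0, 0, 0], "hand": 0.1},
    {"delta_pos": [-0.0014, -0.0258, 0], "rot": [0, 0, 0], "hand": 0.1},
    {"delta_pos": [0.0024, -0.0382, 0], "rot": [0, 0, 0], "hand": 0.1},
    {"delta_pos": [0.0094, -0.0493, 0], "rot": [0, 0, 0], "hand": 0.1},
    {"delta_pos": [0.0189, -0.0582, 0], "rot": [0, 0, 0], "hand": 0.1},
    {"delta_pos": [0.0305, -0.0643, 0], "rot": [0, 0, 0], "hand": 0.1},
    {"delta_pos": [0.0432, -0.0672, 0], "rot": [0, 0, 0], "hand": 0.1},
    {"delta_pos": [0.0563, -0.0667, 0], "rot": [0, 0, 0], "hand": 0.1},
    {"delta_pos": [0.0687, -0.0628, 0], "rot": [0, 0, 0], "hand": 0.1},
    {"delta_pos": [0.0798, -0.0559, 0], "rot": [0, 0, 0], "hand": 0.1},
    {"delta_pos": [0.0887, -0.0463, 0], "rot": [0, 0, 0], "hand": 0.1},
    {"delta_pos": [0.0948, -0.0348, 0], "rot": [0, 0, 0], "hand": 0.1}
  ]
}}

```text
time_s: 14.17
eef_pos: [538.9, -209.4, 138.1]
eef_rot: [-1.996, 2.422, -0.004]
wrist_force: [2.2, 4.8, 6.2]
opening: 21.5
```

Emit:
{"api": "apply_moves", "payload": {
  "moves": [
    {"delta_pos": [0.0029, 0.0127, 0], "rot": [0, 0, 0], "hand": 0.1},
    {"delta_pos": [0.0024, 0.0258, 0], "rot": [0, 0, 0], "hand": 0.1},
    {"delta_pos": [-0.0014, 0.0382, 0], "rot": [0, 0, 0], "hand": 0.1},
    {"delta_pos": [-0.0084, 0.0493, 0], "rot": [0, 0, 0], "hand": 0.1},
    {"delta_pos": [-0.0179, 0.0582, 0], "rot": [0, 0, 0], "hand": 0.1},
    {"delta_pos": [-0.0295, 0.0643, 0], "rot": [0, 0, 0], "hand": 0.1},
    {"delta_pos": [-0.0422, 0.0672, 0], "rot": [0, 0, 0], "hand": 0.1},
    {"delta_pos": [-0.0553, 0.0667, 0], "rot": [0, 0, 0], "hand": 0.1},
    {"delta_pos": [-0.0677, 0.0628, 0], "rot": [0, 0, 0], "hand": 0.1},
    {"delta_pos": [-0.0788, 0.0559, 0], "rot": [0, 0, 0], "hand": 0.1},
    {"delta_pos": [-0.0877, 0.0463, 0], "rot": [0, 0, 0], "hand": 0.1},
    {"delta_pos": [-0.0938, 0.0348, 0], "rot": [0, 0, 0], "hand": 0.1}
  ]
}}

```text
time_s: 15.17
eef_pos: [521.4, -110.5, 138.0]
eef_rot: [1.999, -2.423, 0.002]
wrist_force: [-0.8, -11.1, 7.2]
opening: 21.2
```

Run:
```python
from h import *
rep(); i,c=snap('scene','sc2'); 
a=cv2.resize(i[170:290,170:340],(800,565),interpolation=cv2.INTER_CUBIC); cv2.imwrite('pics/sc2b.png',a)
```

```text
15.1667 r 49.18 ang 98.29 F tool [11.1 -1.3 -7.2] open 21.2 [ 521.4 -110.5  138. ]
```

View pics/sc2b.png

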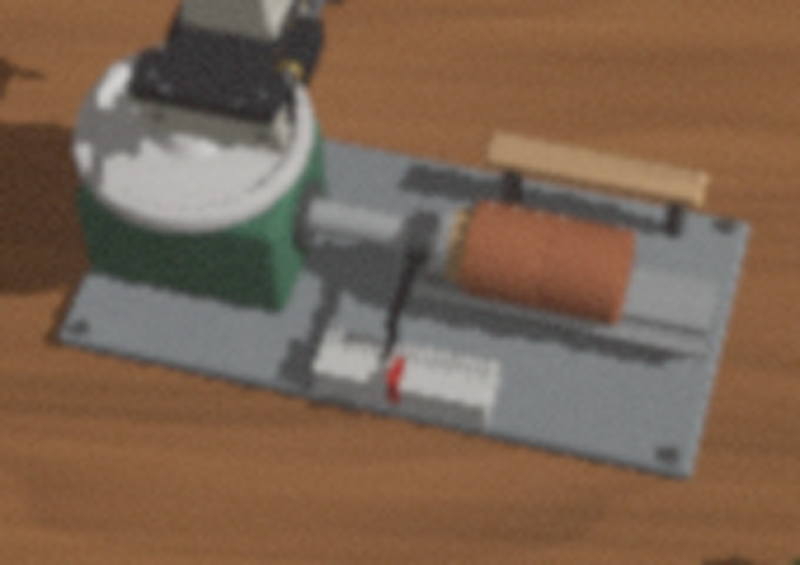

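sc2 crop: cork is against the canister, pointer tip (386,354) is still short of the clip (398,378) by about 9 mm. Another half turn, then a close look.

Emit:
{"api": "apply_moves", "payload": {
  "moves": [
    {"delta_pos": [-0.0024, -0.0127, 0], "rot": [0, 0, 0], "hand": 0.1},
    {"delta_pos": [-0.0019, -0.0258, 0], "rot": [0, 0, 0], "hand": 0.1},
    {"delta_pos": [0.0019, -0.0382, 0], "rot": [0, 0, 0], "hand": 0.1},
    {"delta_pos": [0.0089, -0.0493, 0], "rot": [0, 0, 0], "hand": 0.1},
    {"delta_pos": [0.0184, -0.0582, 0], "rot": [0, 0, 0], "hand": 0.1},
    {"delta_pos": [0.03, -0.0643, 0], "rot": [0, 0, 0], "hand": 0.1},
    {"delta_pos": [0.0427, -0.0672, 0], "rot": [0, 0, 0], "hand": 0.1},
    {"delta_pos": [0.0558, -0.0667, 0], "rot": [0, 0, 0], "hand": 0.1},
    {"delta_pos": [0.0682, -0.0628, 0], "rot": [0, 0, 0], "hand": 0.1},
    {"delta_pos": [0.0793, -0.0559, 0], "rot": [0, 0, 0], "hand": 0.1},
    {"delta_pos": [0.0882, -0.0463, 0], "rot": [0, 0, 0], "hand": 0.1},
    {"delta_pos": [0.0943, -0.0348, 0], "rot": [0, 0, 0], "hand": 0.1}
  ]
}}

```text
time_s: 16.22
eef_pos: [538.5, -209.6, 138.0]
eef_rot: [-1.996, 2.422, -0.003]
wrist_force: [2.5, 6.5, 6.9]
opening: 21.3
```

Emit:
{"api": "apply_moves", "payload": {
  "moves": [
    {"delta_pos": [0, 0, 0], "rot": [0, 0, 0], "hand": 0.1},
    {"delta_pos": [0, 0, 0], "rot": [0, 0, 0], "hand": 0.4},
    {"delta_pos": [0, 0, 0], "rot": [0, 0, 0], "hand": 0.4},
    {"delta_pos": [0, 0, 0], "rot": [0, 0, 0], "hand": 0.4},
    {"delta_pos": [0, 0, -0.02], "rot": [0, 0, 0], "hand": 0.4},
    {"delta_pos": [0, 0, -0.05], "rot": [0, 0, 0], "hand": 0.4},
    {"delta_pos": [0, 0, -0.07], "rot": [0, 0, 0], "hand": 0.4},
    {"delta_pos": [0, 0, -0.07], "rot": [0, 0, 0], "hand": 0.4},
    {"delta_pos": [0, 0, -0.07], "rot": [0, 0, 0], "hand": 0.4}
  ]
}}

```text
time_s: 16.97
eef_pos: [537.3, -209.9, 208.0]
eef_rot: [-1.996, 2.423, -0.002]
wrist_force: [-0.3, 0.3, -1.1]
opening: 35.0
```

Run:
```python
from h import *
rep(); rel(wd(90,86,200),-101); rel(wd(90,86,75),-101)
```

```text
16.9667 r 51.46 ang -80.12 F tool [-0.3  0.4  1.1] open 35.0 [ 537.3 -209.9  208. ]
pos [-0.272  -0.0717  0.0083] rot [-0.0007  0.0002 -0.0002]
pos [-0.2719 -0.0715  0.1333] rot [-0.0007  0.0002 -0.0002]
```

Emit:
{"api": "apply_moves", "payload": {
  "moves": [
    {"delta_pos": [-0.272, -0.072, 0], "rot": [0, 0, 0], "hand": 0.25},
    {"delta_pos": [-0.272, -0.072, 0], "rot": [0, 0, 0], "hand": 0.25},
    {"delta_pos": [-0.272, -0.072, 0], "rot": [0, 0, 0], "hand": 0.25},
    {"delta_pos": [-0.272, -0.072, 0], "rot": [0, 0, 0], "hand": 0.25},
    {"delta_pos": [-0.272, -0.072, 0], "rot": [0, 0, 0], "hand": 0.25},
    {"delta_pos": [-0.272, -0.072, 0], "rot": [0, 0, 0], "hand": 0.25},
    {"delta_pos": [-0.272, -0.072, 0], "rot": [0, 0, 0], "hand": 0.25},
    {"delta_pos": [-0.272, -0.072, 0.03], "rot": [0, 0, 0], "hand": 0.25},
    {"delta_pos": [-0.272, -0.072, 0.06], "rot": [0, 0, 0], "hand": 0.25},
    {"delta_pos": [-0.272, -0.072, 0.09], "rot": [0, 0, 0], "hand": 0.25},
    {"delta_pos": [-0.272, -0.072, 0.115], "rot": [0, 0, 0], "hand": 0.25},
    {"delta_pos": [-0.272, -0.072, 0.13], "rot": [0, 0, 0], "hand": 0.25}
  ]
}}

```text
time_s: 17.97
eef_pos: [656.5, 42.8, 71.9]
eef_rot: [1.993, -2.421, -0.005]
wrist_force: [-0.1, -0.4, 0.2]
opening: 21.9
```

Emit:
{"api": "apply_moves", "payload": {
  "moves": [
    {"delta_pos": [0, 0, 0], "rot": [0, 0, 0], "hand": 0.25},
    {"delta_pos": [0, 0, 0], "rot": [0, 0, 0], "hand": 0.25},
    {"delta_pos": [0, 0, 0], "rot": [0, 0, 0], "hand": 0.25}
  ]
}}

```text
time_s: 18.22
eef_pos: [659.6, 43.1, 77.6]
eef_rot: [-1.997, 2.425, -0.001]
wrist_force: [-0.2, -0.5, 1.4]
opening: 22.2
```

Run:
```python
from h import *
i,c=snap('wrist','w7'); s=arm.state();print(s['time_s'],s['eef_pos'],st(s['eef_pos']))
f=lambda x,y,z: np.round(proj(c,wd(x,y,z)),1)
print(f(74,-10,34),f(74,10,34),f(90,2,44),f(0,32,56))
cv2.imwrite('pics/w7b.png',cv2.resize(i[60:270,180:460],(800,600),interpolation=cv2.INTER_CUBIC))
```

```text
18.2667 [659.95290739  43.2128311   78.32218288] [90.1 85.9]
[301.7  93.4] [300.9 126.5] [276.1 113.6] [426.  166.1]
```

View pics/w7b.png

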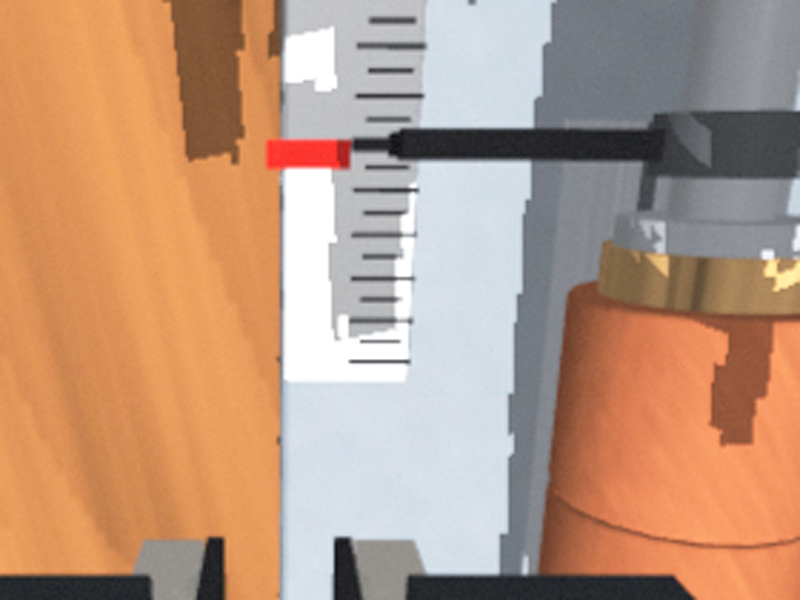

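w7 crop: pointer tip (352–398, V≈144), clip top V 140–168 (centre 154); cork edge against the canister end. About 2 mm left; measure by profile.

```bash
cat > m.py <<'E'
from h import *
def meas(f,ur,up):
    i=cv2.imread(f'pics/{f}.png').astype(float); c=load(f)
    red=np.clip(i[60:200,ur[0]:ur[1],2]-i[60:200,ur[0]:ur[1],1],0,None).mean(1); 
    dk=np.clip(150-i[60:200,up[0]:up[1]].mean(2),0,None).mean(1)
    print('red',[(60+k,int(x)) for k,x in enumerate(red) if x>40 and 100<=60+k<135]); print('dark',[(60+k,int(x)) for k,x in enumerate(dk) if x>15 and 95<=60+k<130])
    def edges(p,lo,hi):
        q=p[lo-60:hi-60]; h=q.max()/2; k=np.where(q>h)[0]; a,b=k[0],k[-1]
        return lo+a-(q[a]-h)/(q[a]-q[a-1]), lo+b+(q[b]-h)/(q[b]-q[b+1])
    er=edges(red,95,135); ed=edges(dk,102,120); print(er,ed)
    ym=[st(at(c,sum(ur)/2,v,44)) for v in er]; yp=[st(at(c,sum(up)/2,v,36)) for v in ed]
    print('marker',ym,'pointer',yp,'remaining',(np.mean(ym,0)-np.mean(yp,0))[1]); print('cam stand',st(c['E'][:3,3]))
E
python3 - <<'E'
from m import *
meas('w7',(276,300),(305,317))
E
```

```text
red [(108, 59), (109, 165), (110, 192), (111, 192), (112, 194), (113, 193), (114, 194), (115, 193), (116, 196), (117, 197), (118, 137)]
dark [(101, 34), (102, 19), (108, 54), (109, 107), (110, 109), (111, 108), (112, 77), (118, 54), (126, 80)]
(np.float64(108.3736220472441), np.float64(118.38618393674574)) (np.float64(108.0072501294666), np.float64(118.00422386483632))
marker [array([82.8, -1. ]), array([82.7,  4.8])] pointer [array([68.1, -1.3]), array([67.9,  4.7])] remaining 0.19999999999999973
cam stand [89.3  0.8]
```

Run:
```python
from h import *
c=load('w7')
p=st(at(c,311,110.1,36));m=st(at(c,288,113.38,44));m6=[st(at(c,288,v,44)) for v in(108.37,118.39)]
print(p,m,m6)
# residual yaw/height check: scale end (v=60+380/2.857) and ticks
print(st(at(c,180+345/2.857,60+381/2.857,34)))
print([st(at(c,180+u/2.857,60+361/2.857,34)) for u in (349,410)])
rel([538,-209.8,215],-101)
```

```text
[68.  -0.1] [82.8  1.9] [array([82.8, -1. ]), array([82.7,  4.8])]
[73.  54.8]
[array([72.2, 49.8]), array([57.5, 49.8])]
pos [ 0.2716  0.0711 -0.1369] rot [-0.0005  0.0002 -0.0002]
```

Emit:
{"api": "apply_moves", "payload": {
  "moves": [
    {"delta_pos": [0, 0, -0.035], "rot": [0, 0, 0], "hand": 0.4},
    {"delta_pos": [0, 0, -0.075], "rot": [0, 0, 0], "hand": 0.4},
    {"delta_pos": [0, 0, -0.115], "rot": [0, 0, 0], "hand": 0.4},
    {"delta_pos": [0, 0, -0.136], "rot": [0, 0, 0], "hand": 0.4},
    {"delta_pos": [0.272, 0.071, -0.136], "rot": [0, 0, 0], "hand": 0.4},
    {"delta_pos": [0.272, 0.071, -0.136], "rot": [0, 0, 0], "hand": 0.4},
    {"delta_pos": [0.272, 0.071, -0.136], "rot": [0, 0, 0], "hand": 0.4},
    {"delta_pos": [0.272, 0.071, -0.136], "rot": [0, 0, 0], "hand": 0.4},
    {"delta_pos": [0.272, 0.071, -0.136], "rot": [0, 0, 0], "hand": 0.4},
    {"delta_pos": [0.272, 0.071, -0.136], "rot": [0, 0, 0], "hand": 0.4},
    {"delta_pos": [0.272, 0.071, -0.136], "rot": [0, 0, 0], "hand": 0.4},
    {"delta_pos": [0.272, 0.071, -0.136], "rot": [0, 0, 0], "hand": 0.4}
  ]
}}

```text
time_s: 19.27
eef_pos: [535.1, -214.3, 215.3]
eef_rot: [-1.992, 2.428, -0.003]
wrist_force: [-0.2, 0.8, -0.7]
opening: 35.5
```

Emit:
{"api": "apply_moves", "payload": {
  "moves": [
    {"delta_pos": [0, 0, 0], "rot": [0, 0, 0], "hand": 0.4},
    {"delta_pos": [0, 0, 0], "rot": [0, 0, 0], "hand": 0.4}
  ]
}}

```text
time_s: 19.43
eef_pos: [537.7, -210.5, 214.6]
eef_rot: [-1.995, 2.424, -0.002]
wrist_force: [1.0, -0.7, 0.6]
opening: 35.0
```

Run:
```python
from h import *
rep(); rel([538,-209.8,138],-101); circ(279.4,range(10,61,10))
i,c=snap('wrist','w8')
# knob top: dark blob near expected projection
u,v=proj(c,[538,-209.8,164]); print(u,v)
g=i.mean(2); u,v=int(u),int(v)
b=(g[v-30:v+30,u-30:u+30]<70).astype(np.uint8); n,l,stt,ce=cv2.connectedComponentsWithStats(b)
print([(stt[k].tolist(),(ce[k]+[u-30,v-30]).round(1).tolist()) for k in range(1,n) if stt[k][4]>30])
```

```text
19.4333 r 52.11 ang -79.83 F tool [ 0.5 -1.1 -0.6] open 35.0 [ 537.7 -210.5  214.6]
pos [-0.0007  0.      0.0766] rot [-0.0008  0.0001 -0.0005]
10 [0.0023 0.0084]
20 [0.0032 0.0171]
30 [0.0025 0.0258]
40 [0.0003 0.0342]
50 [-0.0033  0.0421]
60 [-0.0083  0.0493]
276.55440373410755 231.91600091693357
[([21, 4, 26, 36, 570], [279.1, 220.3])]
```

Emit:
{"api": "apply_moves", "payload": {
  "moves": [
    {"delta_pos": [-0.0005, 0, 0.025], "rot": [0, 0, 0], "hand": 0.4},
    {"delta_pos": [-0.0005, 0, 0.05], "rot": [0, 0, 0], "hand": 0.4},
    {"delta_pos": [-0.0005, 0, 0.068], "rot": [0, 0, 0], "hand": 0.4},
    {"delta_pos": [-0.0005, 0, 0.0766], "rot": [0, 0, 0], "hand": 0.4},
    {"delta_pos": [-0.0005, 0, 0.0766], "rot": [0, 0, 0], "hand": 0.4},
    {"delta_pos": [-0.0005, 0, 0.0766], "rot": [0, 0, 0], "hand": 0.2},
    {"delta_pos": [-0.0005, 0, 0.0766], "rot": [0, 0, 0], "hand": 0.1},
    {"delta_pos": [-0.0005, 0, 0.0766], "rot": [0, 0, 0], "hand": 0.1},
    {"delta_pos": [-0.0005, 0, 0.0766], "rot": [0, 0, 0], "hand": 0.1},
    {"delta_pos": [-0.0005, 0, 0.0766], "rot": [0, 0, 0], "hand": 0.1}
  ]
}}

```text
time_s: 20.32
eef_pos: [537.9, -209.7, 137.9]
eef_rot: [-1.997, 2.424, -0.002]
wrist_force: [-1.8, 3.3, 6.4]
opening: 21.3
```

Emit:
{"api": "apply_moves", "payload": {
  "moves": [
    {"delta_pos": [0.0023, 0.0084, 0], "rot": [0, 0, 0], "hand": 0.1},
    {"delta_pos": [0.0032, 0.0171, 0], "rot": [0, 0, 0], "hand": 0.1},
    {"delta_pos": [0.0025, 0.0258, 0], "rot": [0, 0, 0], "hand": 0.1},
    {"delta_pos": [0.0003, 0.0342, 0], "rot": [0, 0, 0], "hand": 0.1},
    {"delta_pos": [-0.0033, 0.0421, 0], "rot": [0, 0, 0], "hand": 0.1},
    {"delta_pos": [-0.0083, 0.0493, 0], "rot": [0, 0, 0], "hand": 0.1},
    {"delta_pos": [-0.0083, 0.0493, 0], "rot": [0, 0, 0], "hand": 0.1},
    {"delta_pos": [-0.0083, 0.0493, 0], "rot": [0, 0, 0], "hand": 0.1}
  ]
}}

```text
time_s: 20.98
eef_pos: [489.2, -192.3, 137.8]
eef_rot: [1.997, -2.424, 0.0]
wrist_force: [-3.2, -0.2, 10.7]
opening: 21.4
```

Run:
```python
from h import *
rep()
```

```text
20.9833 r 51.43 ang -139.87 F tool [  0.9   3.1 -10.7] open 21.4 [ 489.2 -192.3  137.8]
```

Turned 60°. Release, rise and look from the same viewpoint.

Emit:
{"api": "apply_moves", "payload": {
  "moves": [
    {"delta_pos": [0, 0, 0], "rot": [0, 0, 0], "hand": 0.4},
    {"delta_pos": [0, 0, 0], "rot": [0, 0, 0], "hand": 0.4},
    {"delta_pos": [0, 0, 0], "rot": [0, 0, 0], "hand": 0.4},
    {"delta_pos": [0, 0, -0.02], "rot": [0, 0, 0], "hand": 0.4},
    {"delta_pos": [0, 0, -0.05], "rot": [0, 0, 0], "hand": 0.4},
    {"delta_pos": [0, 0, -0.075], "rot": [0, 0, 0], "hand": 0.4},
    {"delta_pos": [0, 0, -0.075], "rot": [0, 0, 0], "hand": 0.4},
    {"delta_pos": [0, 0, -0.075], "rot": [0, 0, 0], "hand": 0.4}
  ]
}}

```text
time_s: 21.65
eef_pos: [491.0, -192.2, 212.7]
eef_rot: [-1.996, 2.424, -0.002]
wrist_force: [0.4, -1.0, -0.8]
opening: 35.1
```

Run:
```python
from h import *
rep(); rel(wd(90,86,210),-101); rel(wd(90,86,78),-101)
```

```text
21.65 r 49.95 ang -138.63 F tool [ 0.9 -0.6  0.8] open 35.1 [ 491.  -192.2  212.7]
pos [-0.2636 -0.1205  0.0031] rot [-0.0007  0.0002 -0.0003]
pos [-0.2635 -0.1202  0.1351] rot [-0.0007  0.0002 -0.0003]
```

Emit:
{"api": "apply_moves", "payload": {
  "moves": [
    {"delta_pos": [-0.2636, -0.1203, 0], "rot": [0, 0, 0], "hand": 0.25},
    {"delta_pos": [-0.2636, -0.1203, 0], "rot": [0, 0, 0], "hand": 0.25},
    {"delta_pos": [-0.2636, -0.1203, 0], "rot": [0, 0, 0], "hand": 0.25},
    {"delta_pos": [-0.2636, -0.1203, 0], "rot": [0, 0, 0], "hand": 0.25},
    {"delta_pos": [-0.2636, -0.1203, 0], "rot": [0, 0, 0], "hand": 0.25},
    {"delta_pos": [-0.2636, -0.1203, 0], "rot": [0, 0, 0], "hand": 0.25},
    {"delta_pos": [-0.2636, -0.1203, 0], "rot": [0, 0, 0], "hand": 0.25},
    {"delta_pos": [-0.2636, -0.1203, 0.03], "rot": [0, 0, 0], "hand": 0.25},
    {"delta_pos": [-0.2636, -0.1203, 0.06], "rot": [0, 0, 0], "hand": 0.25},
    {"delta_pos": [-0.2636, -0.1203, 0.09], "rot": [0, 0, 0], "hand": 0.25},
    {"delta_pos": [-0.2636, -0.1203, 0.12], "rot": [0, 0, 0], "hand": 0.25},
    {"delta_pos": [-0.2636, -0.1203, 0.135], "rot": [0, 0, 0], "hand": 0.25}
  ]
}}

```text
time_s: 22.65
eef_pos: [655.7, 42.8, 70.7]
eef_rot: [1.992, -2.421, -0.006]
wrist_force: [-0.7, -0.2, -1.0]
opening: 21.9
```

Emit:
{"api": "apply_moves", "payload": {
  "moves": [
    {"delta_pos": [0, 0, 0], "rot": [0, 0, 0], "hand": 0.25},
    {"delta_pos": [0, 0, 0], "rot": [0, 0, 0], "hand": 0.25},
    {"delta_pos": [0, 0, 0], "rot": [0, 0, 0], "hand": 0.25}
  ]
}}

```text
time_s: 22.9
eef_pos: [659.7, 43.4, 77.2]
eef_rot: [-1.997, 2.425, -0.001]
wrist_force: [0.8, 0.2, 0.0]
opening: 21.7
```

Run:
```python
from h import *
i,c=snap('wrist','w9'); s=arm.state();print(s['time_s'],s['eef_pos'],st(s['eef_pos']))
cv2.imwrite('pics/w9b.png',cv2.resize(i[60:270,180:460],(800,600),interpolation=cv2.INTER_CUBIC))
red=np.clip(i[100:130,276:298,2].astype(float)-i[100:130,276:298,1],0,None).mean(1);dk=np.clip(150-i[100:130,305:317].astype(float).mean(2),0,None).mean(1)
print([(100+k,int(a),int(b)) for k,(a,b) in enumerate(zip(red,dk))])
```

```text
22.95 [660.02283302  43.5061333   77.92722608] [90.1 86.2]
[(100, 7, 0), (101, 6, 65), (102, 6, 13), (103, 6, 0), (104, 6, 0), (105, 6, 0), (106, 6, 0), (107, 25, 0), (108, 108, 0), (109, 197, 81), (110, 197, 75), (111, 198, 54), (112, 199, 109), (113, 199, 108), (114, 200, 109), (115, 199, 78), (116, 200, 33), (117, 199, 42), (118, 72, 39), (119, 10, 0), (120, 6, 0), (121, 6, 0), (122, 6, 0), (123, 6, 0), (124, 6, 0), (125, 6, 54), (126, 6, 52), (127, 6, 0), (128, 6, 0), (129, 6, 0)]
```

View pics/w9b.png

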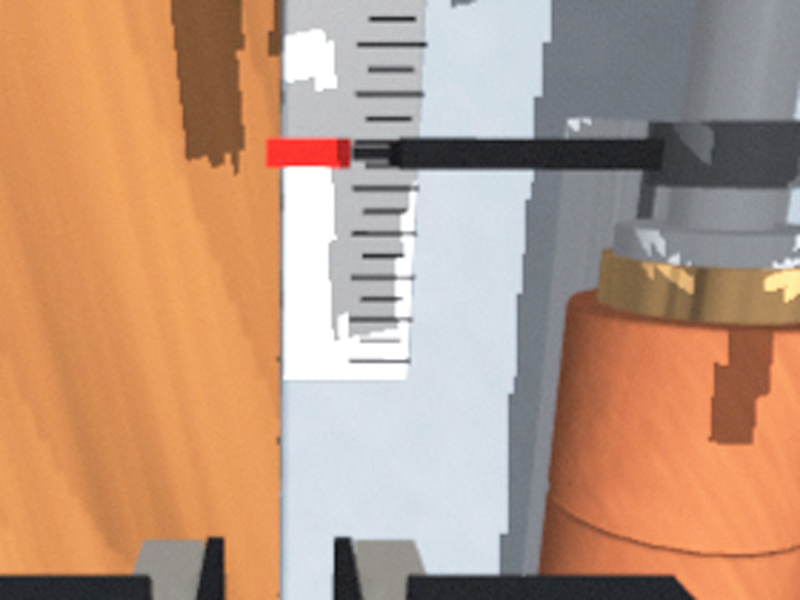

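w9 crop: pointer tip V≈153 level with clip centre V≈153 (within ~0.2 mm); the cork disc is against the canister end. Rise clear, check, and hand in.

Emit:
{"api": "apply_moves", "payload": {
  "moves": [
    {"delta_pos": [0, 0, -0.03], "rot": [0, 0, 0], "hand": 0.25},
    {"delta_pos": [0, 0, -0.07], "rot": [0, 0, 0], "hand": 0.25},
    {"delta_pos": [0, 0, -0.1], "rot": [0, 0, 0], "hand": 0.25},
    {"delta_pos": [0, 0, -0.12], "rot": [0, 0, 0], "hand": 0.25},
    {"delta_pos": [0, 0, -0.12], "rot": [0, 0, 0], "hand": 0.25},
    {"delta_pos": [0, 0, -0.12], "rot": [0, 0, 0], "hand": 0.25}
  ]
}}

```text
time_s: 23.45
eef_pos: [660.3, 43.7, 200.2]
eef_rot: [-1.994, 2.421, -0.003]
wrist_force: [-0.3, 0.2, -0.6]
opening: 21.9
```

Run:
```python
from h import *
c=load('w9'); print('pointer',st(at(c,311,113.4,36)),'marker',st(at(c,288,113.05,44)))
i,_=snap('top','top9'); a=cv2.imread('pics/top0.png').astype(int)
for n,(u,v) in dict(egg=(167,166),tin=(418,204),cup=(425,255),yellow=(119,260),green=(226,135)).items():
    print(n,np.abs(i[v-14:v+14,u-14:u+14].astype(int)-a[v-14:v+14,u-14:u+14]).mean().round(1))
s=arm.state();print(s['time_s'],s['wrist_force']); print(arm.finish_job())
```

```text
pointer [68.   2.2] marker [82.8  1.9]
egg 39.6
tin 31.5
cup 43.0
yellow 10.2
green 47.4
23.5 [ 0.10191493 -0.83467087 -0.68521436]
the job is handed in; nothing more can be done
None
```

View pics/top9.png

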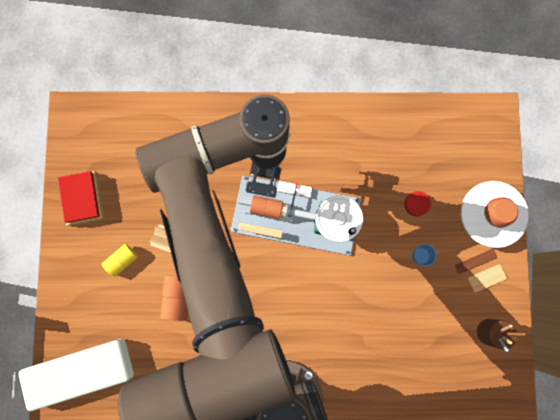

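The job is done and handed in at 23.5 s of the 72 s allowed. The canister is in the V cradle against the cork disc, and the pointer is at the red clip.

- **Placing:** I took the smaller red canister off its rest and lowered it into the cradle until it seated, with about 13 N of contact. I then let go, leaving a gap of about 5 mm to the disc.
- **Cranking:** I turned the wheel clockwise about 2.8 turns in all: 960°, a close look that showed 2.0 mm left, then 60° more.
- **Last measurement:** the pointer was at y ≈ 2.2 mm and the clip at y ≈ 1.9 mm in the stand's axes. The last close picture showed the disc up against the canister's end. The gripper was open and clear, and no force above about 20 N was seen in the readings.
- **Check that disagreed:** my before-and-after pixel comparison gave large differences around the egg, tin, cup and green canister. The final top picture shows why. The arm hides the egg and the green canister, and its shadow has shifted near the tin and cup. The tin and cup are where they were; the egg could not be seen at the end, but the gripper never went near it.

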